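# Grade the mill media from the rinsing tank

## Robot

A 7-joint arm with a two-finger parallel gripper is mounted at the origin on the work surface. World frame = base frame: x ahead of the robot, y to its left, z up, the work surface at z = 0. Lengths are in m, angles in rad, forces in N, time in s.
With the tool pointing down it reaches from about 0.4 to 0.9 m from the base axis. Payload 5.6 kg.
Tool frame: the origin (TCP) lies on the front face of the gripper's body, between the roots of the fingers; the fingertips stand 88 mm ahead of it and the grasp point (between the pads) lies 69 mm ahead of it; z points along the fingers, y is the line along which they close (so a half turn about z gives the same grasp; the last joint's range is limited). The gripper opens to 92 mm and grips with 3 to 60 N. Pads are 20 mm wide; open, the fingers measure 128 mm over their backs; the gripper's body (75 mm by 189 mm) begins 69 mm behind the grasp point.
Start: joints at [-1.251, 0.468, -0.012, 1.603, 0.006, 1.071, -0.056], TCP at [0.231, 0.608, 0.303] pointing down, gripper open.
Joint ranges: [-2.53, 2.53], [-0.31, 2.02], [-1.57, 1.55], [0.28, 2.44], [-1.29, 4.43], [0.15, 1.84], [-2.92, 2.92]. Speed limits (rad/s): [2.57, 2.57, 3.14, 3.14, 3.14, 3.14, 3.14].

## Interface

Orientations are given as a unit quaternion [w, x, y, z].
In Python, from rig import observe, optics, job, find_in, place_of gives the robot as it stands.
- The arm moves only by the shell command python3 -m crank 'ROWS' [FORCE]. ROWS is JSON, a list of rows, each an object with "angular": the turn, a rotation vector about the tool's x, y, z in units of pi/4 rad (1.0 is pi/4 rad), a list of three; "translation": the shift along the tool's x, y, z in units of 25 mm (1.0 is 25 mm), a list of three; "claw": the closure, from -1 (fully open) to 1 (shut). A call has 1 to 10 rows; each row shifts and turns the commanded pose from where the row before left it, along the tool's axes as they then stand; what a row does not reach is not made up. A row lasts 1/12 s, in which the tool goes at most 41.7 mm and 7.16 degrees, less where a joint would pass 70% of its speed; a pose out of reach is approached as far as the arm can. A call with a number of a shift or a turn outside -1 to 1 is refused whole. A call with a gripper value outside its range is refused whole. The fingers move at their own pace and stop on an object; FORCE is the grip in N (left out, the last holds). Time passes only in rows, so rows that do not move let the fingers close. It gives the time, the measured TCP pose, the force, the opening and the grip force at its end, in the units of the state.
- observe(): the state, without advancing time (a new reading comes with each control period).
- optics.camera(name): name is "side" or "top" or "wrist"; returns the picture (400x640x3 uint8, blue, green, red); there is no depth.
- optics.camera_model(name): a dict with "fx", "fy", "cx", "cy" (pixels), "rvec" (rotation vector, rad) and "tvec" (3), from world to camera coordinates, as OpenCV has them. Camera axes: x right, y down, z forward; pixel columns grow to the right and rows downward; lengths in m; the calibration is good to about 2 mm. A picture is of the moment at which its call begins: read the wrist's pose just before it. camera_model takes no time and is no camera call; for the wrist camera it gives the pose at the moment of the call.
- job.finish_job(): hands the job in; it is judged then, once.
Trained networks look in the newest picture that a camera, given by its name, has taken for a name from the list of things; names that differ only in an ending like _2 or _b are one class to them, and where a whole thing is asked for, a point or a joint stands for the part that bears it (a point fixed in the world has none). Each returns a list of dicts, best first, with "p" (0 to 1); they miss things now and then, are a little off and sometimes report something else, mostly with a low value. They report only what shows in the picture. A call takes as long as a camera call. They do not tell look-alikes from the thing itself.
- find_in(camera, thing): "centre" ([x, y, z] in m, in world coordinates, good to about 4 mm: the middle of the surface that is visible of it).
- place_of(camera, thing): "centre" ([x, y, z] in m, in world coordinates, good to about 4 mm: a listed point, or the origin of a listed thing).
The state is a dict: "t": time; "joints": joint angles; "qd": joint speeds; "joint_efforts": joint torques, N m; "ee_pos": TCP position; "orientation": TCP orientation; "force": force on the tool from outside, world axes, zero at the start; "wrist_torque": the same for the moment, N m; "opening": opening from 0.0 (shut) to 1.0 (fully open); "grasp_force": force on a finger pad.
Only numpy, scipy, OpenCV 4.12 (cv2) and the standard library are available. Lean on these libraries where they do the work, as an engineer would, in place of code of your own. Each camera call takes 0.05 s, during which the arm holds its last target. There are 200 camera calls.

## Task

The glaze mill's grinding media have been rinsing in a sieve basket that hangs deep inside the tall covered tank: take the lid off and lay it on the bench, lift the basket out with the hook rod, stand it in the tray and unhook it. Then take the basket by its bail and shake it over the tray until all the small cylinders have dropped through into the tray, and only then tip all the large balls into the bowl. To finish, the empty basket stands upright on the bench, the rod hangs in its holder again, the lid is back on the tank, and the jar and cup standing nearby have not been moved.

Things in the scene. Friction and masses are not known exactly. Their poses are not given: they have to be found in the camera images.
- tank_rim (a point): Tall square blue plastic tank, fixed to the bench, open at the top: 156 square outside, 194 high, walls 4 thick. The point is the centre of its mouth, level with the rim. Along both inner y sides runs a ledge 15 wide, its top 144 below the rim; the basket hangs on these two ledges by its ears and lifts straight up.
- lid_knob (a point): Loose blue plastic lid of the tank (0.3 kg): a plate 168 x 168 x 6 with a plug 136 x 136 x 8 under it that drops into the mouth (6 play each side), and an upright round black knob in the middle, 26 diameter, 30 tall. The point is mid-knob: 30 above the plug's underside, 22 above the rim when seated. z is the lid's up axis. Laid down it stands on its plug.
- basket_bail (a point): Steel sieve basket (about 0.3 kg empty). The point is the centre of the square bar (10 x 10, 42 long, along the basket's y) on top of its fixed bail, 82 above the underside; two legs 8 thick slope down from its ends to the side walls. From the bail the basket reaches x -46 to +76, y +-69 (over two side ears). At first the bar's top is 90 below the rim, about 14 off the mouth's centre (-x).
- basket_floor (a point): Centre of the basket's sieve floor (84 x 102, walls 28 high), 73 below the bar, 9 above the underside. Three slots 20 wide run along x (at y = -36, 0, +36) with flat bars 16 wide between (y = -18, +18). The balls nest in the slots; the small cylinders stand on the flat bars and fall through a slot when shaken off sideways (along y).
- basket_lip (a point): Middle of the basket's pouring lip, 76 ahead (+x) of the bail and 58 below the bar's centre: the end of a chute 36 long that slopes up at 25 degrees from the floor in place of a wall. The balls roll out over it when the basket is pitched lip-down by about 45 degrees or more.
- ball0_center (a point): Large white ceramic ball, 30 diameter, 0.05 kg; the point is its centre. Two to four are present, in the basket at the start.
- ball1_center (a point): Large white ceramic ball, 30 diameter, 0.05 kg; the point is its centre. Two to four are present, in the basket at the start.
- ball2_center (a point): Large white ceramic ball, 30 diameter, 0.05 kg; the point is its centre. Two to four are present, in the basket at the start.
- ball3_center (a point): Large white ceramic ball, 30 diameter, 0.05 kg; the point is its centre. Two to four are present, in the basket at the start.
- stub0_center (a point): Small white ceramic cylinder, 15 diameter, 16 tall, 0.012 kg; the point is its centre. One to three are present, standing in the basket at the start.
- stub1_center (a point): Small white ceramic cylinder, 15 diameter, 16 tall, 0.012 kg; the point is its centre. One to three are present, standing in the basket at the start.
- stub2_center (a point): Small white ceramic cylinder, 15 diameter, 16 tall, 0.012 kg; the point is its centre. One to three are present, standing in the basket at the start.
- rod_grip (a point): Upright steel hook rod (0.16 kg). The point is the middle of its square wooden handle (18 x 18, 50 tall, sides along the rod's x and y), with a cap 28 diameter above it, top 32 above the point. A round guard 56 diameter, 5 thick, its underside 31 below the point, rests on the holder's mouth. The hook's lowest point is 127 below this point.
- rod_cup (a point): Bottom of the hook's cup, where a hooked bar rests, 120 below the handle's middle, in line with it. The hook lies in the rod's x-z plane: the cup is 17 wide between a back leg at x = -12, which rises to 43 above the cup and then bends back to the rod's axis, and an upturned tip at x = +12 whose top is 16.5 above the cup. A bar enters over the tip from the +x side.
- holder_mouth (a point): Holder of the rod, fixed to the bench: an open steel frame of four upright corner posts with a square collar on top (42 inside, 52 outside) on a wooden foot 90 square. The point is the centre of the collar's top, 135 above the bench. The rod drops in from above and hangs by its guard: handle middle 31 above this point.
- tray: Loose grey plastic tray, 200 x 200 x 30, walls 4 and floor 4 thick (0.7 kg). Origin at the centre of its underside.
- bowl: Loose round terracotta bowl, 176 diameter at the rim, 68 high, floor 6 thick (0.7 kg). Origin at the centre of its underside.
- jar: Bystander: amber glass jar 68 diameter, 100 high; origin under its centre. Must stay where it is.
- cup: Bystander: terracotta cup 72 diameter, 75 high; origin under its centre. Must stay where it is.
- brushpot: Blue ceramic pot, 68 diameter, 90 high, brushes in it to 200 high, fixed to the bench; origin under its centre.
Things that resemble listed ones, but are neither listed nor needed, are in the scene too. Leave any orange or purple look-alike of the part that bears rod_grip alone.

How it is judged:
On the way, in this order (a step that is already met when the one before it is completed fails the run):
1. the lid is off the tank and lies on the bench (horizontal distance between lid_knob and tank_rim above 0.12 m and height (world z) of lid_knob below 0.045 m and angle between lid_knob's own z axis and vertical below 0.15 rad), for 0.2 s.
2. the basket hangs from the hook rod, its floor above the tank's rim, untouched by the fingers (height (world z) of basket_floor above 0.2 m and contact force between rod and basket above 0.5 N and contact force between the fingers and basket below 0.1 N), for 0.2 s.
3. the basket stands upright in the tray, off the hook (x of basket_floor in the frame of tray between -0.07 and 0.07 m and y of basket_floor in the frame of tray between -0.07 and 0.07 m and z of basket_floor in the frame of tray below 0.035 m and angle between basket_floor's own z axis and vertical below 0.25 rad and contact force between rod and basket below 0.1 N), for 0.2 s.
4. all small cylinders lie in the tray while all large balls are still in the basket, which is lifted off the tray (z of basket_floor in the frame of tray above 0.035 m and x of stub0_center in the frame of tray between -0.096 and 0.096 m and y of stub0_center in the frame of tray between -0.096 and 0.096 m and z of stub0_center in the frame of tray between 0 and 0.035 m and x of stub1_center in the frame of tray between -0.096 and 0.096 m and y of stub1_center in the frame of tray between -0.096 and 0.096 m and z of stub1_center in the frame of tray between 0 and 0.035 m and x of stub2_center in the frame of tray between -0.096 and 0.096 m and y of stub2_center in the frame of tray between -0.096 and 0.096 m and z of stub2_center in the frame of tray between 0 and 0.035 m and x of ball0_center in the frame of basket_floor between -0.065 and 0.065 m and y of ball0_center in the frame of basket_floor between -0.053 and 0.053 m and z of ball0_center in the frame of basket_floor between -0.005 and 0.045 m and x of ball1_center in the frame of basket_floor between -0.065 and 0.065 m and y of ball1_center in the frame of basket_floor between -0.053 and 0.053 m and z of ball1_center in the frame of basket_floor between -0.005 and 0.045 m and x of ball2_center in the frame of basket_floor between -0.065 and 0.065 m and y of ball2_center in the frame of basket_floor between -0.053 and 0.053 m and z of ball2_center in the frame of basket_floor between -0.005 and 0.045 m and x of ball3_center in the frame of basket_floor between -0.065 and 0.065 m and y of ball3_center in the frame of basket_floor between -0.053 and 0.053 m and z of ball3_center in the frame of basket_floor between -0.005 and 0.045 m), for 0.2 s.
5. all large balls lie in the bowl (horizontal distance between each of ball0_center, ball1_center, ball2_center, ball3_center and bowl below 0.08 m and z of ball0_center in the frame of bowl between 0 and 0.075 m and z of ball1_center in the frame of bowl between 0 and 0.075 m and z of ball2_center in the frame of bowl between 0 and 0.075 m and z of ball3_center in the frame of bowl between 0 and 0.075 m), for 0.2 s.
At the end, for the whole second after the job is handed in: All balls lie in the bowl and all small cylinders in the tray; the basket stands upright on the bench (tilt below 0.1 rad); the rod hangs in its holder (within 20 mm, upright); the lid sits home on the tank (within 15 mm, tilt below 0.03 rad); all at rest (all of step 5 and x of stub0_center in the frame of tray between -0.096 and 0.096 m and y of stub0_center in the frame of tray between -0.096 and 0.096 m and z of stub0_center in the frame of tray between 0 and 0.035 m and x of stub1_center in the frame of tray between -0.096 and 0.096 m and y of stub1_center in the frame of tray between -0.096 and 0.096 m and z of stub1_center in the frame of tray between 0 and 0.035 m and x of stub2_center in the frame of tray between -0.096 and 0.096 m and y of stub2_center in the frame of tray between -0.096 and 0.096 m and z of stub2_center in the frame of tray between 0 and 0.035 m and height (world z) of basket_floor below 0.02 m and angle between each of basket_floor, rod_grip's own z axis and vertical below 0.1 rad and horizontal distance between rod_grip and holder_mouth below 0.02 m and z of rod_grip in the frame of holder_mouth between -0.037 and 0.037 m and horizontal distance between lid_knob and tank_rim below 0.015 m and angle between lid_knob's own z axis and vertical below 0.03 rad and z of lid_knob in the frame of tank_rim below 0.026 m and linear speed of each of basket, lid, rod, bowl, tray below 0.03 m/s); the robot touches nothing.
It fails at once if the jar or the cup is moved by more than 30 mm (distance of any of jar, cup from where it was at the start of the episode above 0.03 m).
Of ball0, ball1, ball2, ball3 only 2 to 4 are there at a start; the rules pass over those that are not, and their reading is None.
Of stub0, stub1, stub2 only 1 to 3 are there at a start; the rules pass over those that are not, and their reading is None.
At some moment in a run one of bowl, tray may be knocked a few centimetres aside while the robot is not near it.
It also fails if it takes over 192 s, if anything falls off the work surface, if the arm or the gripper's body presses on something with over 40 N, if the wrist force passes 120 N, or if a joint passes its speed limit or range.

## Working session

There is one attempt and no reset: what is moved stays moved. The work goes in short steps, Python scripts to look and compute and a shell command to move; the robot and the scene stay as the last step left them, time stands still between calls to the robot, and variables do not carry over. Pictures are saved under pics/ and viewed, at most 14 in all, crops included, and the job is handed in when it is done.

```bash
ls; mkdir -p pics
python3 - <<'E'
from rig import observe, optics, find_in, place_of
import cv2
s=observe();print(s)
for c in ("top","side"):
    im=optics.camera(c);cv2.imwrite(f"pics/{c}0.png",im)
    for n in ["tank_rim","lid_knob","rod_grip","holder_mouth","tray","bowl","jar","cup","brushpot"]:
        try:
            r=place_of(c,n);print(c,n,[(round(d['p'],2),[round(float(x),3) for x in d['centre']],{k:v for k,v in d.items() if k not in('p','centre')}) for d in r[:4]])
        except Exception as e: print(c,n,e)
E
```

```text
pics
{'t': 0.0, 'joints': array([-1.2510057 ,  0.46834974, -0.01160434,  1.60362717,  0.00606334,
        1.07140165, -0.05628782]), 'qd': array([-0.00107844,  0.0010521 ,  0.00049908,  0.00060948,  0.0010593 ,
        0.00060624,  0.0005695 ]), 'joint_efforts': array([ 2.63566189e-04, -5.20562196e+01, -1.19227631e-02, -2.43746907e+01,
       -5.65736031e-02,  1.71398901e-02,  1.51282793e-04]), 'ee_pos': array([0.2305892 , 0.60726164, 0.30175657]), 'orientation': array([-6.98477079e-05,  1.80411955e-01,  9.83590747e-01, -8.73750527e-04]), 'force': array([-0.12589397,  0.42295857,  0.10429891]), 'wrist_torque': array([-0.04381565,  0.03201823,  0.01183108]), 'grasp_force': 0.0, 'opening': 0.9980187746893143}
top tank_rim []
top lid_knob [(0.65, [0.559, 0.255, 0.216], {})]
top rod_grip [(0.7, [0.596, -0.015, 0.001], {}), (0.68, [0.399, 0.32, 0.129], {}), (0.66, [0.387, 0.19, 0.168], {}), (0.57, [0.36, 0.041, 0.125], {})]
top holder_mouth [(0.79, [0.387, 0.191, 0.133], {})]
top tray [(0.8, [0.599, -0.365, -0.002], {})]
top bowl [(0.66, [0.596, -0.016, 0.001], {})]
top jar [(0.91, [0.478, 0.47, 0.001], {})]
top cup [(0.91, [0.363, -0.449, -0.003], {}), (0.43, [0.561, 0.254, 0.213], {})]
top brushpot [(0.73, [0.384, 0.425, -0.004], {})]
side tank_rim []
side lid_knob [(0.65, [0.566, 0.254, 0.213], {})]
side rod_grip [(0.69, [0.386, 0.192, 0.132], {}), (0.61, [0.358, 0.042, 0.127], {}), (0.57, [0.384, 0.193, 0.048], {}), (0.55, [0.398, 0.314, 0.13], {})]
side holder_mouth [(0.86, [0.385, 0.189, 0.133], {})]
side tray [(0.59, [0.593, -0.361, -0.0], {})]
side bowl [(0.61, [0.596, -0.012, -0.004], {})]
side jar [(0.85, [0.483, 0.47, 0.001], {}), (0.23, [0.592, -0.36, -0.003], {})]
side cup [(0.69, [0.362, -0.446, -0.001], {})]
side brushpot [(0.77, [0.381, 0.418, -0.002], {})]
```

View pics/top0.png

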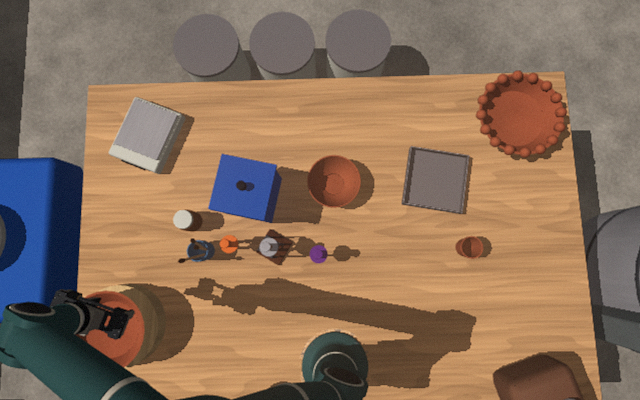

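View pics/side0.png

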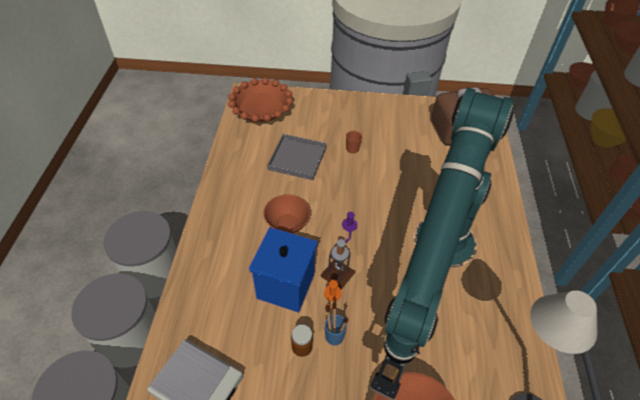

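The top view shows the lidded tank at (245,187), the bowl at (334,181), the tray at (436,181), the jar at (186,219), the cup at (468,246) and the brushpot at (200,250). Rod candidates are grey in the holder at (268,246), orange at (229,243) and purple at (318,253). I choose the grey one. The lid knob is at (245,186), and nothing else looks like it. The decoys for bowl and tray are the beaded dish at (521,115), the big pot at (115,330) and the grey box at (147,135).

```bash
cat > h.py <<'E'
import numpy as np, cv2, sys
from scipy.spatial.transform import Rotation as R
from rig import observe, optics, find_in, place_of
def rot(q): return R.from_quat([q[1],q[2],q[3],q[0]])
def state():
    s=observe();r=rot(s['orientation']).as_matrix();p=np.array(s['ee_pos'])
    return s,r,p
def plan(g,yaw_y=None):
    """g: world grasp-point target; yaw_y: world angle(deg) of tool y axis, tool down."""
    s,r,p=state()
    rt=r
    if yaw_y is not None:
        a=np.radians(yaw_y);y=np.array([np.cos(a),np.sin(a),0]);z=np.array([0,0,-1.]);x=np.cross(y,z)
        rt=np.stack([x,y,z],1)
    rv=R.from_matrix(r.T@rt).as_rotvec()
    tp=np.array(g)-0.069*rt[:,2]
    print('t',round(s['t'],1),'yawy',np.degrees(np.arctan2(r[1,1],r[0,1])).round(1),'j7',round(s['joints'][6],2),'rot units',(rv/(np.pi/4)).round(3),
     'shift after rot (units)',(rt.T@(tp-p)/.025).round(2),'before rot',(r.T@(tp-p)/.025).round(2))
def grasp():
    s,r,p=state();return p+0.069*r[:,2]
def proj(c,P):
    m=optics.camera_model(c);K=np.array([[m['fx'],0,m['cx']],[0,m['fy'],m['cy']],[0,0,1.]])
    return cv2.projectPoints(np.array(P,float).reshape(-1,3),np.array(m['rvec'],float),np.array(m['tvec'],float),K,None)[0].reshape(-1,2)
def unproj(c,uv,z):
    m=optics.camera_model(c);Rm=cv2.Rodrigues(np.array(m['rvec'],float))[0];t=np.array(m['tvec'],float).ravel()
    o=-Rm.T@t;out=[]
    for u,v in np.array(uv,float).reshape(-1,2):
        d=Rm.T@np.array([(u-m['cx'])/m['fx'],(v-m['cy'])/m['fy'],1]);out.append(o+d*(z-o[2])/d[2])
    return np.array(out)
def see(c,things):
    im=optics.camera(c)
    for n in things:
        print(c,n,[(round(d['p'],2),np.round(d['centre'],3).tolist()) for d in place_of(c,n)[:4]])
    return im
E
python3 - <<'E'
from h import *
im=cv2.imread('pics/top0.png');a=cv2.resize(im[140:270,195:345],None,fx=4,fy=4,interpolation=2)
b=cv2.imread('pics/side0.png');b=cv2.resize(b[195:325,295:370][:,:50],(200,520),interpolation=2)
cv2.imwrite('pics/crop0.png',np.hstack([a,b]))
# lid corners via blue mask minAreaRect
hsv=cv2.cvtColor(im,cv2.COLOR_BGR2HSV);m=cv2.inRange(hsv,(105,150,60),(130,255,255));m[:, :205]=0;m[225:]=0
c=max(cv2.findContours(m,0,2)[0],key=cv2.contourArea);bx=cv2.boxPoints(cv2.minAreaRect(c));W=unproj('top',bx,.2)
print(bx,W.round(3))
for i in range(4):
    e=W[(i+1)%4]-W[i];print(np.linalg.norm(e).round(3),np.degrees(np.arctan2(e[1],e[0])).round(1))
plan([.562,.2545,.27],70)
E
```

```text
[[208.45883 208.43527]
 [220.78824 152.95291]
 [275.84705 165.1882 ]
 [263.51764 220.67056]] [[0.499 0.353 0.2  ]
 [0.663 0.318 0.2  ]
 [0.622 0.156 0.2  ]
 [0.459 0.194 0.2  ]]
0.168 -12.0
0.168 -104.4
0.167 167.0
0.165 75.8
t 1.0 yawy 69.2 j7 -0.06 rot units [ 0.     0.    -0.018] shift after rot (units) [-17.29  -8.74  -1.45] before rot [-17.4   -8.5   -1.45]
```

View pics/crop0.png

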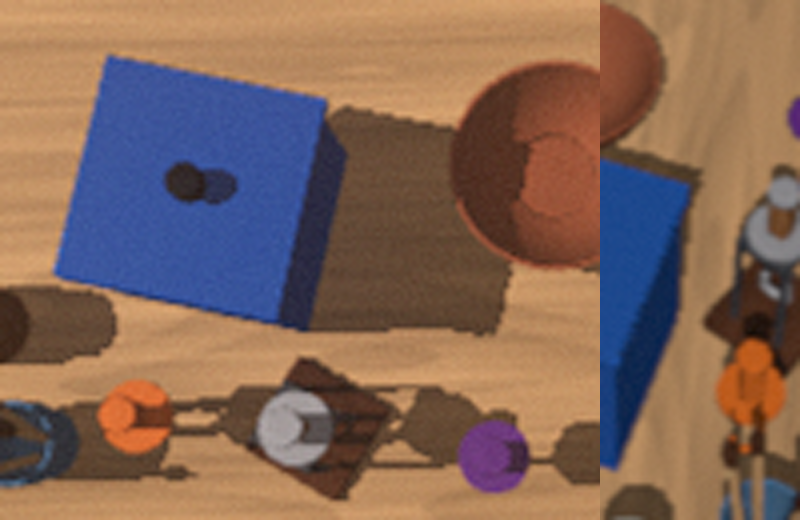

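The crop shows the grey rod with the wooden handle hanging in the dark holder, at crop (295,425). The orange and purple look-alikes are at (135,415) and (493,455). The knob is at (185,182). I'm moving to the lid knob.

```bash
python3 -m crank '[{"angular":[0,0,0],"translation":[0,0,-0.75],"claw":-1},{"angular":[0,0,0],"translation":[0,0,-0.75],"claw":-1},{"angular":[0,0,0],"translation":[-1,-0.5,0],"claw":-1},{"angular":[0,0,0],"translation":[-1,-0.5,0],"claw":-1},{"angular":[0,0,0],"translation":[-1,-0.5,0],"claw":-1},{"angular":[0,0,0],"translation":[-1,-0.5,0],"claw":-1},{"angular":[0,0,0],"translation":[-1,-0.5,0],"claw":-1},{"angular":[0,0,0],"translation":[-1,-0.5,0],"claw":-1},{"angular":[0,0,0],"translation":[-1,-0.5,0],"claw":-1},{"angular":[0,0,0],"translation":[-1,-0.5,0],"claw":-1}]' 15
python3 -m crank '[{"angular":[0,0,0],"translation":[-1,-0.5,0],"claw":-1},{"angular":[0,0,0],"translation":[-1,-0.5,0],"claw":-1},{"angular":[0,0,0],"translation":[-1,-0.5,0],"claw":-1},{"angular":[0,0,0],"translation":[-1,-0.5,0],"claw":-1},{"angular":[0,0,0],"translation":[-1,-0.5,0],"claw":-1},{"angular":[0,0,0],"translation":[-1,-0.5,0],"claw":-1},{"angular":[0,0,0],"translation":[-1,-0.5,0],"claw":-1},{"angular":[0,0,0],"translation":[-1,-0.5,0],"claw":-1},{"angular":[0,0,0],"translation":[-1,-0.5,0],"claw":-1}]'
python3 - <<'E'
from h import *
im=see('wrist',['lid_knob']);cv2.imwrite('pics/w1.png',im)
plan([.561,.2545,.223]); plan([.561,.2545,.27],77)
E
```

```text
t: 1.83
ee_pos: [0.383, 0.4421, 0.3404]
orientation: [0.0, 0.18, 0.984, 0.0]
force: [-0.1, 0.5, -0.5]
opening: 1.002
grasp_force: 0.0
t: 2.58
ee_pos: [0.5534, 0.2571, 0.3404]
orientation: [0.0, 0.18, 0.984, 0.0]
force: [-0.0, -0.3, -0.6]
opening: 0.999
grasp_force: 0.0
wrist lid_knob [(0.57, [0.564, 0.252, 0.219]), (0.51, [0.598, -0.012, -0.002])]
t 2.7 yawy 68.8 j7 0.78 rot units [0. 0. 0.] shift after rot (units) [-0.16  0.14  1.93] before rot [-0.16  0.14  1.93]
t 2.7 yawy 68.8 j7 0.78 rot units [-0.002  0.004 -0.183] shift after rot (units) [-0.19  0.1   0.05] before rot [-0.17  0.13  0.05]
```

View pics/w1.png

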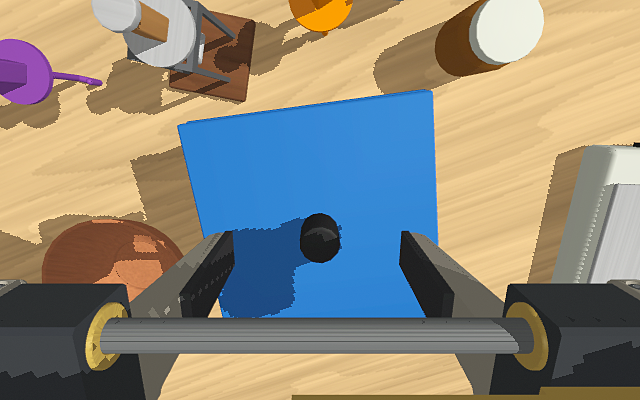

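```bash
python3 -m crank '[{"angular":[0,0,-0.09],"translation":[-0.17,0.05,0],"claw":-1},{"angular":[0,0,-0.09],"translation":[0,0.06,0.5],"claw":-1},{"angular":[0,0,0],"translation":[0,0,0.7],"claw":-1},{"angular":[0,0,0],"translation":[0,0,0.7],"claw":-1},{"angular":[0,0,0],"translation":[0,0,0],"claw":0.6},{"angular":[0,0,0],"translation":[0,0,0],"claw":0.6},{"angular":[0,0,0],"translation":[0,0,0],"claw":0.8},{"angular":[0,0,0],"translation":[0,0,0],"claw":0.8},{"angular":[0,0,0],"translation":[0,0,0],"claw":0.8}]' 25
python3 -m crank '[{"angular":[0,0,0],"translation":[0,0,-0.5],"claw":0.8},{"angular":[0,0,0],"translation":[0,0,-1],"claw":0.8},{"angular":[0,0,0],"translation":[0,0,-1],"claw":0.8},{"angular":[0,0,0],"translation":[-0.5,0,-0.3],"claw":0.8},{"angular":[0,0,0],"translation":[-0.7,-0.3,0],"claw":0.8},{"angular":[0,0,0],"translation":[-1,-0.4,0],"claw":0.8},{"angular":[0,0,0],"translation":[-1,-0.4,0],"claw":0.8},{"angular":[0,0,0],"translation":[-1,-0.4,0],"claw":0.8},{"angular":[0,0,0],"translation":[-1,-0.4,0],"claw":0.8}]' 25
python3 - <<'E'
from h import *
plan([.8,.1,.042])
E
```

```text
t: 3.43
ee_pos: [0.5578, 0.2595, 0.2938]
orientation: [0.001, 0.11, 0.994, 0.0]
force: [-0.1, -1.2, -0.1]
opening: 0.658
grasp_force: 0.0
t: 4.18
ee_pos: [0.6749, 0.1837, 0.3645]
orientation: [0.001, 0.11, 0.994, 0.0]
force: [0.2, 0.2, 0.0]
opening: 0.1
grasp_force: 0.0
t 4.2 yawy 77.3 j7 1.11 rot units [0. 0. 0.] shift after rot (units) [-5.6  -2.18 10.15] before rot [-5.6  -2.18 10.15]
```

The fingers close more slowly than I allowed for, so the knob wasn't gripped. I'm going back, reopening on the way.

```bash
python3 -m crank '[{"angular":[0,0,0],"translation":[0.9,0.4,0],"claw":-1},{"angular":[0,0,0],"translation":[0.9,0.4,0],"claw":-1},{"angular":[0,0,0],"translation":[0.9,0.4,0],"claw":-1},{"angular":[0,0,0],"translation":[0.9,0.4,0],"claw":-1},{"angular":[0,0,0],"translation":[0.9,0.3,0],"claw":-1},{"angular":[0,0,0],"translation":[0.5,0,0],"claw":-1},{"angular":[0,0,0],"translation":[0,0,0],"claw":-1},{"angular":[0,0,0],"translation":[0,0,0],"claw":-1}]' 25
python3 - <<'E'
from h import *
im=see('wrist',['lid_knob']);print(state()[0]['opening'])
plan([.563,.254,.223])
E
```

```text
t: 4.85
ee_pos: [0.5625, 0.2583, 0.3643]
orientation: [0.001, 0.11, 0.994, 0.001]
force: [-0.3, 0.9, -1.3]
opening: 0.656
grasp_force: 0.0
wrist lid_knob [(0.78, [0.564, 0.253, 0.219])]
0.741029173597091
t 5.0 yawy 77.2 j7 0.92 rot units [0. 0. 0.] shift after rot (units) [-0.   -0.13  2.86] before rot [-0.   -0.13  2.86]
```

```bash
python3 -m crank '[{"angular":[0,0,0],"translation":[0,-0.15,0.7],"claw":-1},{"angular":[0,0,0],"translation":[0,0,0.7],"claw":-1},{"angular":[0,0,0],"translation":[0,0,0.7],"claw":-1},{"angular":[0,0,0],"translation":[0,0,0.75],"claw":0.8},{"angular":[0,0,0],"translation":[0,0,0],"claw":0.8},{"angular":[0,0,0],"translation":[0,0,0],"claw":0.8},{"angular":[0,0,0],"translation":[0,0,0],"claw":0.8},{"angular":[0,0,0],"translation":[0,0,0],"claw":0.8},{"angular":[0,0,0],"translation":[0,0,0],"claw":0.8},{"angular":[0,0,0],"translation":[0,0,0],"claw":0.8}]' 25
python3 -m crank '[{"angular":[0,0,0],"translation":[0,0,0],"claw":0.8},{"angular":[0,0,0],"translation":[0,0,0],"claw":0.8},{"angular":[0,0,0],"translation":[0,0,0],"claw":0.8},{"angular":[0,0,0],"translation":[0,0,0],"claw":0.8}]' 25
```

```text
t: 5.78
ee_pos: [0.5617, 0.2544, 0.2917]
orientation: [0.0, 0.111, 0.994, 0.0]
force: [0.0, 0.3, -0.9]
opening: 0.501
grasp_force: 0.0
t: 6.12
ee_pos: [0.5615, 0.2547, 0.2916]
orientation: [0.0, 0.11, 0.994, 0.0]
force: [-0.3, 0.5, 0.4]
opening: 0.278
grasp_force: 25.0
```

```bash
python3 -m crank '[{"angular":[0,0,0],"translation":[0,0,-0.4],"claw":0.8},{"angular":[0,0,0],"translation":[0,0,-0.8],"claw":0.8},{"angular":[0,0,0],"translation":[0,0,-0.8],"claw":0.8},{"angular":[0,0,0],"translation":[-0.8,-0.3,0],"claw":0.8},{"angular":[0,0,0],"translation":[-1,-0.4,0],"claw":0.8},{"angular":[0,0,0],"translation":[-1,-0.4,0],"claw":0.8},{"angular":[0,0,0],"translation":[-1,-0.4,0],"claw":0.8},{"angular":[0,0,0],"translation":[-1,-0.4,0],"claw":0.8},{"angular":[0,0,0],"translation":[-1,-0.4,0],"claw":0.8},{"angular":[0,0,0],"translation":[-1,-0.4,0],"claw":0.8}]'
python3 -m crank '[{"angular":[0,0,0],"translation":[-1,-0.4,0],"claw":0.8},{"angular":[0,0,0],"translation":[-1,-0.4,0],"claw":0.8},{"angular":[0,0,0],"translation":[-1,-0.4,0.3],"claw":0.8},{"angular":[0,0,0],"translation":[-1,-0.4,1],"claw":0.8},{"angular":[0,0,0],"translation":[0,0,1],"claw":0.8},{"angular":[0,0,0],"translation":[0,0,1],"claw":0.8},{"angular":[0,0,0],"translation":[0,0,1],"claw":0.8},{"angular":[0,0,0],"translation":[0,0,1],"claw":0.8},{"angular":[0,0,0],"translation":[0,0,1],"claw":0.8},{"angular":[0,0,0],"translation":[0,0,1],"claw":0.8}]'
python3 -m crank '[{"angular":[0,0,0],"translation":[0,0,1],"claw":0.8},{"angular":[0,0,0],"translation":[0,0,0.6],"claw":0.8},{"angular":[0,0,0],"translation":[0,0,0.3],"claw":0.8},{"angular":[0,0,0],"translation":[0,0,0.2],"claw":0.8},{"angular":[0,0,0],"translation":[0,0,0],"claw":0.8}]'
```

```text
t: 6.95
ee_pos: [0.7132, 0.1505, 0.3416]
orientation: [-0.0, 0.11, 0.994, -0.0]
force: [1.2, 0.2, -1.8]
opening: 0.275
grasp_force: 25.0
t: 7.78
ee_pos: [0.801, 0.0903, 0.1577]
orientation: [-0.001, 0.11, 0.994, -0.0]
force: [-0.6, 0.7, -1.6]
opening: 0.272
grasp_force: 25.0
t: 8.2
ee_pos: [0.8016, 0.0904, 0.107]
orientation: [0.0, 0.11, 0.994, 0.0]
force: [-0.2, -0.2, -1.7]
opening: 0.276
grasp_force: 25.0
```

```bash
python3 -m crank '[{"angular":[0,0,0],"translation":[0,0,0.05],"claw":0.8},{"angular":[0,0,0],"translation":[0,0,0],"claw":-1},{"angular":[0,0,0],"translation":[0,0,0],"claw":-1},{"angular":[0,0,0],"translation":[0,0,0],"claw":-1},{"angular":[0,0,0],"translation":[0,0,0],"claw":-1},{"angular":[0,0,0],"translation":[0,0,-1],"claw":-1},{"angular":[0,0,0],"translation":[0,0,-1],"claw":-1},{"angular":[0,0,0],"translation":[0,0,-1],"claw":-1},{"angular":[0,0,0],"translation":[0,0,-1],"claw":-1},{"angular":[0,0,0],"translation":[0,0,-1],"claw":-1}]'
python3 -m crank '[{"angular":[0,0,0],"translation":[0,0,-1],"claw":-1},{"angular":[0,0,0],"translation":[0,0,-1],"claw":-1},{"angular":[0,0,0],"translation":[0,0,-1],"claw":-1},{"angular":[0,0,0],"translation":[1,0.4,-1],"claw":-1},{"angular":[0,0,0],"translation":[1,0.4,-1],"claw":-1},{"angular":[0,0,0],"translation":[1,0.4,0],"claw":-1},{"angular":[0,0,0],"translation":[1,0.4,0],"claw":-1},{"angular":[0,0,0],"translation":[1,0.4,0],"claw":-1},{"angular":[0,0,0],"translation":[1,0.4,0],"claw":-1},{"angular":[0,0,0],"translation":[1,0.4,0],"claw":-1}]'
python3 -m crank '[{"angular":[0,0,0],"translation":[1,0.4,0],"claw":-1},{"angular":[0,0,0],"translation":[1,0.4,0],"claw":-1},{"angular":[0,0,0],"translation":[1,0.4,0],"claw":-1}]'
python3 - <<'E'
from h import *
im=see('wrist',['basket_bail','basket_floor','basket_lip','tank_rim','ball0_center','stub0_center']);cv2.imwrite('pics/w2.png',im)
im=see('top',['lid_knob'])
E
```

```text
t: 9.03
ee_pos: [0.8014, 0.0903, 0.232]
orientation: [0.0, 0.111, 0.994, 0.0]
force: [-0.3, 0.3, 0.2]
opening: 0.905
grasp_force: 0.0
t: 9.87
ee_pos: [0.6448, 0.1976, 0.3559]
orientation: [0.001, 0.111, 0.994, 0.0]
force: [-0.1, 0.2, -0.0]
opening: 0.997
grasp_force: 0.0
t: 10.12
ee_pos: [0.5782, 0.2434, 0.3559]
orientation: [0.0, 0.111, 0.994, 0.0]
force: [0.1, 1.0, 0.3]
opening: 0.998
grasp_force: 0.0
wrist basket_bail [(0.75, [0.548, 0.262, 0.1]), (0.54, [0.594, -0.015, 0.0]), (0.41, [0.55, 0.261, 0.024])]
wrist basket_floor [(0.76, [0.548, 0.262, 0.028])]
wrist basket_lip [(0.96, [0.623, 0.24, 0.037])]
wrist tank_rim [(0.81, [0.558, 0.254, 0.191]), (0.28, [0.806, 0.088, 0.033])]
wrist ball0_center [(0.88, [0.538, 0.224, 0.037])]
wrist stub0_center [(0.62, [0.517, 0.248, 0.034])]
top lid_knob [(0.91, [0.804, 0.089, 0.03])]
```

View pics/w2.png

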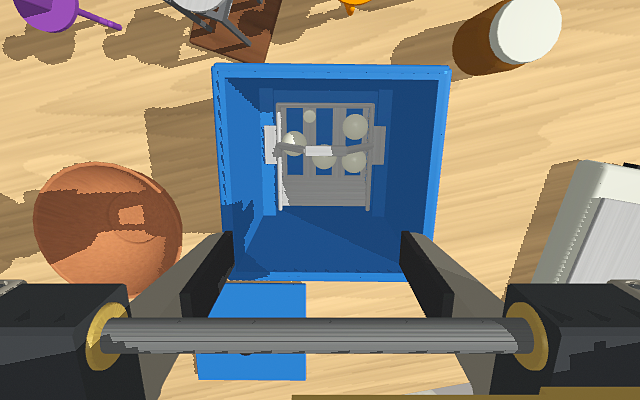

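The wrist view shows the basket with four balls at (355,126), (295,140), (322,160) and (354,160), and a stub at (310,116). The bail bar is at (318,151) and the lip is towards the image bottom (world +x). Next I look at the rod from close by.

```bash
python3 -m crank '[{"angular":[0,0,0],"translation":[0.9,-0.5,0],"claw":-1},{"angular":[0,0,0],"translation":[0.9,-0.6,0],"claw":-1},{"angular":[0,0,0],"translation":[0.9,-0.6,0],"claw":-1},{"angular":[0,0,0],"translation":[0.9,-0.6,0],"claw":-1},{"angular":[0,0,0],"translation":[0.9,-0.6,0],"claw":-1},{"angular":[0,0,0],"translation":[0,0,0],"claw":-1}]'
python3 - <<'E'
from h import *
im=see('wrist',['rod_grip','rod_cup','holder_mouth']);cv2.imwrite('pics/w3.png',im)
b=[x for x in find_in('wrist','rod_grip')][:2];print(b)
print(proj('wrist',[[.387,.191,.166],[.387,.191,.135],[.387,.191,.046]]))
E
```

```text
t: 11.07
ee_pos: [0.4506, 0.1947, 0.3551]
orientation: [-0.001, 0.111, 0.994, -0.0]
force: [-0.0, 0.4, -0.1]
opening: 1.001
grasp_force: 0.0
wrist rod_grip [(0.83, [0.401, 0.32, 0.128]), (0.82, [0.361, 0.04, 0.126]), (0.62, [0.384, 0.192, 0.166])]
wrist rod_cup [(0.74, [0.4, 0.318, 0.005]), (0.72, [0.361, 0.044, 0.005])]
wrist holder_mouth []
[{'centre': [0.357, 0.0442, 0.0987], 'p': 0.84}, {'centre': [0.3999, 0.3135, 0.1033], 'p': 0.78}]
[[289.25231934 120.35693724]
 [292.016417   118.84902559]
 [297.53488463 115.83850908]]
```

View pics/w3.png

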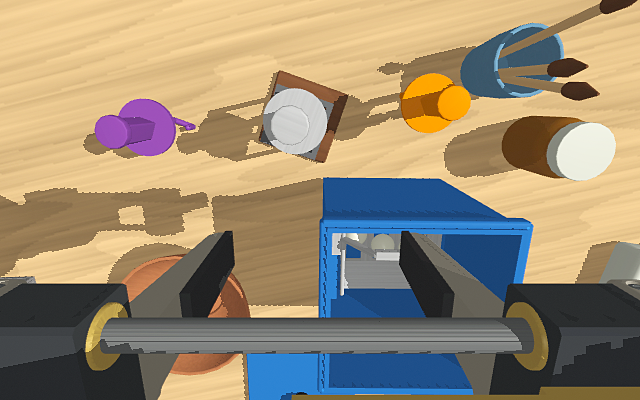

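The grey rod sits in the holder at (295,120), between purple (145,128) and orange (437,103). Its hook is hidden under the guard, so I check it in the earlier oblique views.

Run:
```python
from h import *
a=cv2.imread('pics/w1.png')[0:110,90:260];a=cv2.resize(a,(510,330),interpolation=2)
b=cv2.imread('pics/side0.png')[230:290,312:365];b=cv2.resize(b,(291,330),interpolation=2)
w3=cv2.resize(cv2.imread('pics/w3.png')[60:170,245:365],(288,264),interpolation=2)
o=np.zeros((600,800,3),np.uint8);o[:330,:510]=a;o[:330,510:]=b[:,:290];o[335:599,:288]=w3
w2=cv2.resize(cv2.imread('pics/w2.png')[0:65,140:300],(500,203),interpolation=2);o[335:538,295:795]=w2
cv2.imwrite('pics/crop3.png',o)
W=unproj('wrist',[(283,68),(348,96),(318,163),(259,135)],.02)
for i in range(4):
    e=W[(i+1)%4]-W[i];print(np.linalg.norm(e).round(3),np.degrees(np.arctan2(e[1],e[0])).round(1))
m=optics.camera_model('side');Rm=cv2.Rodrigues(np.array(m['rvec'],float))[0];print('side pos',-Rm.T@np.array(m['tvec']).ravel())
for y in (0,45,90,135,180,225,270,315): print(y,proj('side',[[.387+.012*np.cos(np.radians(y)),.191+.012*np.sin(np.radians(y)),.0625]]).round(1))
print(proj('side',[[.387,.191,.046]]))
```

```text
0.083 55.1
0.088 -36.6
0.081 -128.3
0.084 145.0
side pos [0.39573987 1.08203417 1.48343627]
0 [[335.3 264.4]]
45 [[336.2 266.6]]
90 [[338.6 267.7]]
135 [[341.1 267.1]]
180 [[342.3 265.1]]
225 [[341.5 262.9]]
270 [[339.1 261.8]]
315 [[336.5 262.4]]
[[338.58529057 267.28253172]]
```

View pics/crop3.png

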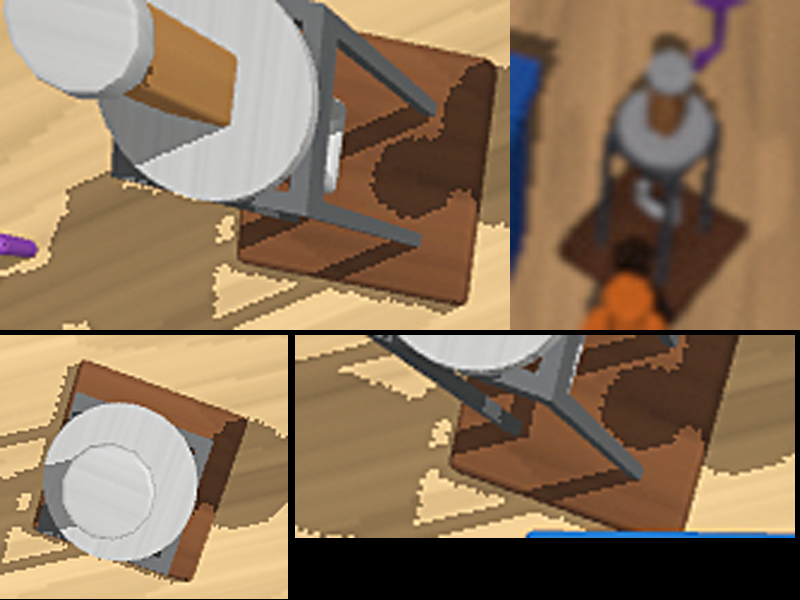

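```bash
python3 - <<'E'
from h import *
plan([.386,.191,.166],54.5)
E
python3 -m crank '[{"angular":[0,0,0.15],"translation":[0,0,0],"claw":-1},{"angular":[0,0,0.15],"translation":[0,0,0],"claw":-1},{"angular":[0,0,0.15],"translation":[0,0,0],"claw":-1},{"angular":[0,0,0.05],"translation":[0,0,0],"claw":-1}]'
python3 - <<'E'
from h import *
plan([.386,.191,.166],54.5)
E
```

```text
t 11.3 yawy 77.3 j7 0.9 rot units [0.    0.001 0.506] shift after rot (units) [ 2.11 -1.79  4.81] before rot [ 2.64 -0.84  4.81]
t: 11.65
ee_pos: [0.4547, 0.197, 0.3549]
orientation: [0.0, 0.305, 0.952, -0.0]
force: [-0.1, 0.1, -0.1]
opening: 1.001
grasp_force: 0.0
t 11.7 yawy 54.5 j7 0.51 rot units [-0.001  0.    -0.   ] shift after rot (units) [ 2.1  -1.79  4.79] before rot [ 2.1  -1.79  4.8 ]
```

```bash
python3 -m crank '[{"angular":[0,0,0],"translation":[0.7,-0.6,0],"claw":-1},{"angular":[0,0,0],"translation":[0.7,-0.6,0],"claw":-1},{"angular":[0,0,0],"translation":[0.7,-0.6,0],"claw":-1},{"angular":[0,0,0],"translation":[0,0,0.8],"claw":-1},{"angular":[0,0,0],"translation":[0,0,0.8],"claw":-1}]' 40
python3 - <<'E'
from h import *
im=see('wrist',['rod_grip','holder_mouth']);plan([.386,.191,.166],54.5)
E
```

```text
t: 12.07
ee_pos: [0.3854, 0.191, 0.3157]
orientation: [0.001, 0.302, 0.953, 0.001]
force: [0.4, 0.4, -0.5]
opening: 0.999
grasp_force: 0.0
wrist rod_grip [(0.94, [0.36, 0.039, 0.126]), (0.86, [0.384, 0.192, 0.164]), (0.57, [0.401, 0.319, 0.128])]
wrist holder_mouth []
t 12.2 yawy 54.8 j7 0.43 rot units [-0.003 -0.001  0.006] shift after rot (units) [-0.01  0.05  3.18] before rot [-0.01  0.06  3.18]
```

```bash
python3 -m crank '[{"angular":[0,0,0],"translation":[0,0,0.8],"claw":-1},{"angular":[0,0,0],"translation":[0,0,0.8],"claw":-1},{"angular":[0,0,0],"translation":[0,0,0.8],"claw":-1},{"angular":[0,0,0],"translation":[0,0,0.78],"claw":0.4},{"angular":[0,0,0],"translation":[0,0,0],"claw":1},{"angular":[0,0,0],"translation":[0,0,0],"claw":1},{"angular":[0,0,0],"translation":[0,0,0],"claw":1},{"angular":[0,0,0],"translation":[0,0,0],"claw":1},{"angular":[0,0,0],"translation":[0,0,0],"claw":1},{"angular":[0,0,0],"translation":[0,0,0],"claw":1}]' 40
python3 -m crank '[{"angular":[0,0,0],"translation":[0,0,0],"claw":1},{"angular":[0,0,0],"translation":[0,0,0],"claw":1},{"angular":[0,0,0],"translation":[0,0,0],"claw":1},{"angular":[0,0,0],"translation":[0,0,0],"claw":1},{"angular":[0,0,0],"translation":[0,0,0],"claw":1},{"angular":[0,0,0],"translation":[0,0,0],"claw":1}]' 40
python3 -m crank '[{"angular":[0,0,0],"translation":[0,0,-0.5],"claw":1},{"angular":[0,0,0],"translation":[0,0,-1],"claw":1},{"angular":[0,0,0],"translation":[0,0,-1],"claw":1},{"angular":[0,0,0],"translation":[0,0,-1],"claw":1},{"angular":[0,0,0],"translation":[0,0,-1],"claw":1},{"angular":[0,0,0],"translation":[0,0,-1],"claw":1},{"angular":[0,0,0],"translation":[0,0,-1],"claw":1},{"angular":[0,0,0],"translation":[0,0,0],"claw":1}]'
python3 - <<'E'
from h import *
g=grasp();print(g)
im=optics.camera('side')
u=proj('side',[g-[0,0,.12]])[0].astype(int);print(u)
c=im[u[1]-50:u[1]+30,u[0]-40:u[0]+40]
t=optics.camera('top');v=proj('top',[g-[0,0,.12]])[0].astype(int)
d=t[v[1]-40:v[1]+40,v[0]-40:v[0]+40]
cv2.imwrite('pics/rod.png',np.hstack([cv2.resize(c,(400,400),interpolation=2),cv2.resize(d,(400,400),interpolation=2)]))
for y in (54.5,144.5,-125.5,-35.5):
  a=np.radians(y);x=np.array([np.cos(a),np.sin(a),0]);P=[g+.012*x+[0,0,-.1035],g-[0,0,.127],g-.012*x-[0,0,.077]]
  print(y,((proj('side',P)-u+[40,50])*5).round(0).tolist(),((proj('top',P)-v+40)*5).round(0).tolist())
E
```

```text
t: 13.05
ee_pos: [0.3853, 0.1905, 0.2366]
orientation: [0.001, 0.302, 0.953, 0.001]
force: [-0.3, -0.7, 0.3]
opening: 0.514
grasp_force: 0.0
t: 13.55
ee_pos: [0.3849, 0.1902, 0.2358]
orientation: [-0.0, 0.302, 0.953, -0.0]
force: [-0.7, -1.3, 3.8]
opening: 0.287
grasp_force: 40.0
t: 14.22
ee_pos: [0.3863, 0.1911, 0.4024]
orientation: [0.002, 0.302, 0.953, 0.003]
force: [0.2, 0.9, -0.2]
opening: 0.287
grasp_force: 40.0
[0.38677042 0.19137579 0.33337019]
[341 239]
54.5 [[191.0, 249.0], [201.0, 259.0], [217.0, 201.0]] [[181.0, 192.0], [206.0, 204.0], [209.0, 215.0]]
144.5 [[217.0, 248.0], [201.0, 259.0], [190.0, 202.0]] [[187.0, 222.0], [206.0, 204.0], [204.0, 185.0]]
-125.5 [[215.0, 226.0], [201.0, 259.0], [193.0, 225.0]] [[217.0, 216.0], [206.0, 204.0], [173.0, 191.0]]
-35.5 [[188.0, 227.0], [201.0, 259.0], [220.0, 223.0]] [[211.0, 186.0], [206.0, 204.0], [178.0, 222.0]]
```

View pics/rod.png

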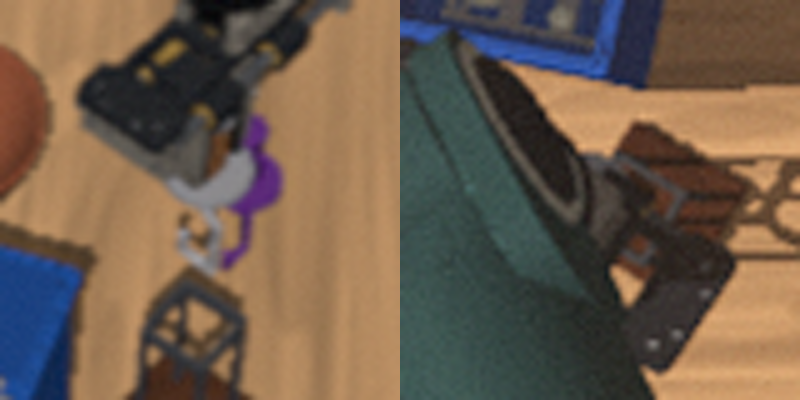

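The side crop shows the rod lifted clear of the holder, with its hook at about (200,240). The opening of 26 mm doesn't match the 18 mm handle, so I check it in the wrist view.

Run:
```python
from h import *
im=optics.camera('wrist');g=grasp();print(proj('wrist',[g,g-[0,0,.03],g-[0,0,.12],g+[0,0,.03]]))
cv2.imwrite('pics/w4.png',cv2.resize(im[60:360,180:460],None,fx=2,fy=2,interpolation=2))
```

```text
[[315.61048189 265.45061114]
 [315.80837065 241.74047165]
 [316.15790603 199.8607179 ]
 [315.3288664  299.19250899]]
```

View pics/w4.png

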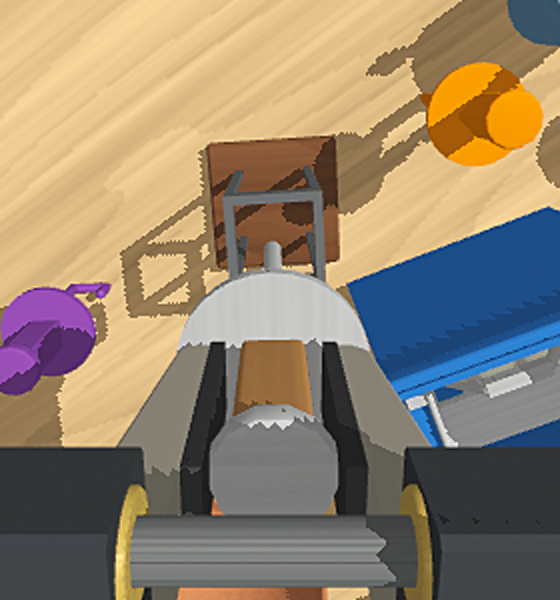

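The wrist crop shows that the fingers hold the rod by its 28 mm cap, at (273,455). The handle is aligned with the tool, and the hook lies in the tool's x-z plane. The grip is secure, so now I work out which way the tip points.

Run:
```python
from h import *
im=optics.camera('side');g=grasp()
u=proj('side',[g-[0,0,.11]])[0].astype(int);print(u)
c=im[u[1]-10:u[1]+12,u[0]-12:u[0]+13].astype(int)
# greyness: bright & unsaturated -> high
s=c.min(2)
for r in s: print(' '.join('%3d'%v for v in r))
x=np.array([np.cos(np.radians(144.5)),np.sin(np.radians(144.5)),0])
for sg in (1,-1):
  th=np.linspace(0,np.pi,9);P=[g+sg*.012*x+[0,0,-.1035],*[g+sg*.012*np.cos(t)*x+[0,0,-.1115-.012*np.sin(t)] for t in th],g-sg*.012*x-[0,0,.09],g-sg*.012*x-[0,0,.077],g-[0,0,.065],g-[0,0,.035]]
  print(sg,(proj('side',P)-u+[12,10]).round(1).tolist())
  best=[]
  Q=[];
  for a,b in zip(P[:-1],P[1:]): Q+= [a+(b-a)*k for k in np.linspace(0,1,8)]
  q=proj('side',Q)-u+[12,10]
  for dx in np.arange(-4,4.1,.5):
   for dy in np.arange(-4,4.1,.5):
    m=np.zeros(s.shape,bool);k=np.round(q+[dx,dy]).astype(int);k=k[(k[:,0]>=0)&(k[:,0]<25)&(k[:,1]>=0)&(k[:,1]<22)]
    m[k[:,1],k[:,0]]=1;d=cv2.dilate(m.astype(np.uint8),np.ones((5,5)))>0
    best.append((s[m].mean()-s[d&~m].mean(),dx,dy))
  print(max(best))
```

```text
[342 238]
 92  92  91  94  98 101 113 128 136 139 140 136 140 138 137 135 137 138 135 127 103  62  42  35  39
 94  97  95  94  97  94 101 113 128 131 134 137 138 138 137 135 134 127 118  98  72  44  40  43  52
 93  93  94  94  97  95  95  99 109 120 124 130 133 134 131 124 120 105  79  58  42  41  51  68  86
 92  94  92  95  96  97  94  95  94  99 106 117 133 132 115  97  98  96  69  43  38  64  92  87  82
 95  93  91  95  97  95  95  91  81  76  87  98 117 139 130  99  86  85  81  63  47  87  89  85  84
 95  94  93  94  98  95  94  81  58  58  77  90 103 133 147 128  97  85  76  64  47  89  86  86  82
 95  95  91  94  98  97  93  77  58  64  83  91  95 117 145 138 107  87  79  62  52  91  86  84  82
 96  93  93  94  98  95  95  95 100  95  79  86  79  80 110 129 109  90  78  64  56  90  87  86  82
 97  95  92  94  98  94 101 129 153 130  79  64  66  65  94 114 100  85  80  61  63  86  87  87  81
 95  93  92  92  97  96  97 111 127 112  69  44  50  64  99 112  98  84  86  62  70  85  88  87  83
 96  93  90  94  95  94  95 106 118 109  82  55  51  67 100 113  98  88  77  53  80  87  8
[... 925 characters left out ...]
  54  58  50  47  52  61  59  54  57  60  54  50  43  52  57  73  86  90  90  89  85
 86  60  50  56  61  54  50  49  63  78  72  62  55  51  59  60  55  47  46  65  86  90  89  90  88
1 [[15.3, 11.3], [15.1, 12.8], [14.8, 13.4], [14.1, 13.7], [13.1, 13.5], [12.0, 12.8], [10.9, 11.9], [10.0, 10.7], [9.4, 9.6], [9.3, 8.6], [9.6, 4.7], [9.8, 2.2], [13.0, 2.1], [13.5, -3.7]]
(np.float64(22.52706552706553), np.float64(-1.5), np.float64(0.0))
-1 [[9.4, 7.2], [9.3, 8.6], [9.4, 9.6], [10.0, 10.7], [10.9, 11.9], [12.0, 12.8], [13.1, 13.5], [14.1, 13.7], [14.8, 13.4], [15.1, 12.8], [15.5, 8.8], [15.8, 6.4], [13.0, 2.1], [13.5, -3.7]]
(np.float64(33.604843304843314), np.float64(-1.0), np.float64(0.5))
```

The tip is at the left in that patch, so the rod's x axis points opposite to the tool's x axis. I'll turn the tool by 158° so the hook enters from the basket's lip side, where there is more room.

```bash
R='x'; python3 -m crank '[{"angular":[0,0,0.15],"translation":[0,0,-0.3],"claw":1},{"angular":[0,0,0.15],"translation":[0,0,0],"claw":1},{"angular":[0,0,0.15],"translation":[0,0,0],"claw":1},{"angular":[0,0,0.15],"translation":[0,0,0],"claw":1},{"angular":[0,0,0.15],"translation":[0,0,0],"claw":1},{"angular":[0,0,0.15],"translation":[0,0,0],"claw":1},{"angular":[0,0,0.15],"translation":[0,0,0],"claw":1},{"angular":[0,0,0.15],"translation":[0,0,0],"claw":1},{"angular":[0,0,0.15],"translation":[0,0,0],"claw":1},{"angular":[0,0,0.15],"translation":[0,0,0],"claw":1}]'
python3 -m crank '[{"angular":[0,0,0.15],"translation":[0,0,0],"claw":1},{"angular":[0,0,0.15],"translation":[0,0,0],"claw":1},{"angular":[0,0,0.15],"translation":[0,0,0],"claw":1},{"angular":[0,0,0.15],"translation":[0,0,0],"claw":1},{"angular":[0,0,0.15],"translation":[0,0,0],"claw":1},{"angular":[0,0,0.15],"translation":[0,0,0],"claw":1},{"angular":[0,0,0.15],"translation":[0,0,0],"claw":1},{"angular":[0,0,0.15],"translation":[0,0,0],"claw":1},{"angular":[0,0,0.15],"translation":[0,0,0],"claw":1},{"angular":[0,0,0.15],"translation":[0,0,0],"claw":1}]'
python3 -m crank '[{"angular":[0,0,0.15],"translation":[0,0,0],"claw":1},{"angular":[0,0,0.15],"translation":[0,0,0],"claw":1},{"angular":[0,0,0.15],"translation":[0,0,0],"claw":1},{"angular":[0,0,0.06],"translation":[0,0,0],"claw":1},{"angular":[0,0,0],"translation":[0,0,0],"claw":1}]'
python3 - <<'E'
from h import *
plan([.573,.254,.192],-103.5)
E
```

```text
t: 15.25
ee_pos: [0.3843, 0.19, 0.4038]
orientation: [-0.0, 0.783, 0.622, -0.002]
force: [0.4, -0.2, -1.3]
opening: 0.288
grasp_force: 40.0
t: 16.08
ee_pos: [0.3843, 0.19, 0.4038]
orientation: [0.001, 0.997, 0.083, -0.002]
force: [0.2, -0.3, -1.2]
opening: 0.285
grasp_force: 40.0
t: 16.5
ee_pos: [0.3843, 0.19, 0.404]
orientation: [0.001, 0.993, -0.115, -0.001]
force: [-0.7, 0.3, -1.4]
opening: 0.287
grasp_force: 40.0
t 16.5 yawy -103.2 j7 -2.34 rot units [0.003 0.003 0.007] shift after rot (units) [ 6.74 -4.25  5.72] before rot [ 6.77 -4.23  5.69]
```

```bash
python3 -m crank '[{"angular":[0,0,0],"translation":[0.75,-0.45,0],"claw":1},{"angular":[0,0,0],"translation":[0.75,-0.5,0],"claw":1},{"angular":[0,0,0],"translation":[0.75,-0.5,0],"claw":1},{"angular":[0,0,0],"translation":[0.75,-0.5,0],"claw":1},{"angular":[0,0,0],"translation":[0.75,-0.5,0],"claw":1},{"angular":[0,0,0],"translation":[0.75,-0.5,0],"claw":1},{"angular":[0,0,0],"translation":[0.75,-0.5,0],"claw":1},{"angular":[0,0,0],"translation":[0.75,-0.4,0],"claw":1},{"angular":[0,0,0],"translation":[0.75,-0.4,0],"claw":1},{"angular":[0,0,0],"translation":[0,0,0],"claw":1}]'
python3 -m crank '[{"angular":[0,0,0],"translation":[0,0,0.7],"claw":1},{"angular":[0,0,0],"translation":[0,0,0.7],"claw":1},{"angular":[0,0,0],"translation":[0,0,0.4],"claw":1},{"angular":[0,0,0],"translation":[0,0,0],"claw":1},{"angular":[0,0,0],"translation":[0,0,0],"claw":1}]'
python3 - <<'E'
from h import *
im=see('wrist',['basket_bail','basket_lip','rod_cup','tank_rim','rod_grip']);plan([.573,.254,.192],-103.5);print(grasp())
im=see('top',['basket_bail','basket_lip','tank_rim'])
im=see('side',['rod_cup','basket_bail','rod_grip'])
E
```

```text
t: 17.33
ee_pos: [0.5758, 0.2557, 0.4029]
orientation: [0.001, 0.993, -0.114, -0.0]
force: [0.1, -0.0, -1.5]
opening: 0.286
grasp_force: 40.0
t: 17.75
ee_pos: [0.5729, 0.2553, 0.36]
orientation: [0.001, 0.993, -0.114, -0.001]
force: [-0.3, -0.2, -1.0]
opening: 0.285
grasp_force: 40.0
wrist basket_bail [(0.75, [0.548, 0.263, 0.101])]
wrist basket_lip [(0.86, [0.623, 0.242, 0.036])]
wrist rod_cup [(0.83, [0.362, 0.041, 0.003]), (0.72, [0.571, 0.256, 0.168])]
wrist tank_rim []
wrist rod_grip [(0.83, [0.359, 0.037, 0.127]), (0.83, [0.4, 0.32, 0.129]), (0.56, [0.571, 0.256, 0.288])]
t 18.1 yawy -103.1 j7 -2.22 rot units [-0.001 -0.002  0.008] shift after rot (units) [-0.01  0.06  4.03] before rot [-0.01  0.07  4.03]
[0.57365644 0.25554204 0.29267931]
top basket_bail [(0.91, [0.548, 0.26, 0.1])]
top basket_lip [(0.69, [0.622, 0.243, 0.04])]
top tank_rim [(0.71, [0.559, 0.251, 0.197])]
side rod_cup [(0.75, [0.398, 0.32, 0.008]), (0.68, [0.361, 0.041, 0.005]), (0.62, [0.577, 0.258, 0.172])]
side basket_bail [(0.67, [0.552, 0.262, 0.097])]
side rod_grip [(0.77, [0.358, 0.038, 0.124]), (0.7, [0.572, 0.255, 0.293])]
```

```bash
python3 -m crank '[{"angular":[0,0,0],"translation":[0,0,0.7],"claw":1},{"angular":[0,0,0],"translation":[0,0,0.7],"claw":1},{"angular":[0,0,0],"translation":[0,0,0.7],"claw":1},{"angular":[0,0,0],"translation":[0,0,0.7],"claw":1},{"angular":[0,0,0],"translation":[0,0,0.7],"claw":1},{"angular":[0,0,0],"translation":[0,0,0.5],"claw":1},{"angular":[0,0,0],"translation":[0,0,0],"claw":1}]'
python3 - <<'E'
from h import *
im=see('wrist',['basket_bail','rod_cup','basket_lip']);plan([.5475,.261,.191],-103.5);print(grasp())
cv2.imwrite('pics/w5.png',cv2.resize(im[100:300,200:440],None,fx=3,fy=3,interpolation=2))
E
```

```text
t: 19.03
ee_pos: [0.572, 0.2548, 0.2577]
orientation: [0.002, 0.993, -0.114, -0.002]
force: [-0.1, -0.4, -2.4]
opening: 0.289
grasp_force: 40.0
wrist basket_bail []
wrist rod_cup [(0.9, [0.57, 0.255, 0.067]), (0.79, [0.358, 0.042, 0.008])]
wrist basket_lip [(0.6, [0.624, 0.235, 0.04])]
t 19.2 yawy -103.1 j7 -2.21 rot units [-0.002 -0.002  0.008] shift after rot (units) [-1.08  0.04  0.08] before rot [-1.08  0.03  0.08]
[0.57415382 0.25568754 0.19295145]
```

View pics/w5.png

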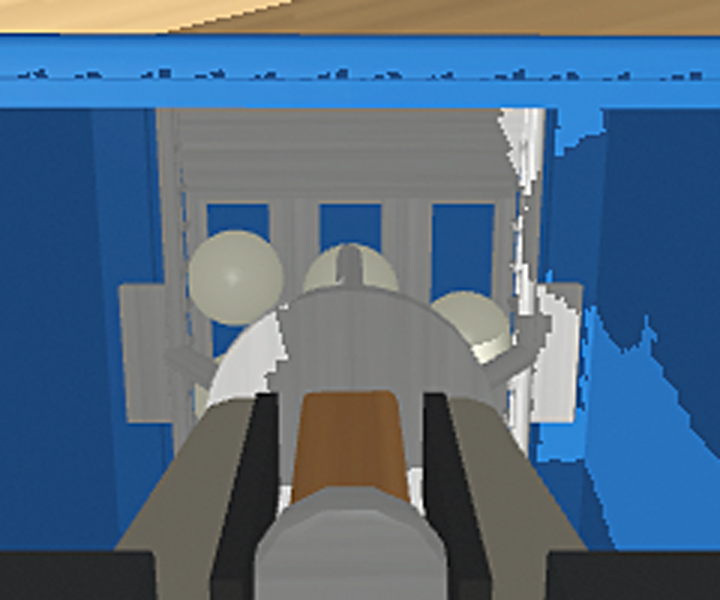

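The hook is centred in the basket at (350,265), with the legs on either side and clear of the balls. Next I slide it under the bar and lift.

```bash
python3 -m crank '[{"angular":[0,0,0],"translation":[-0.35,0,0],"claw":1},{"angular":[0,0,0],"translation":[-0.35,0,0],"claw":1},{"angular":[0,0,0],"translation":[-0.35,0,0],"claw":1},{"angular":[0,0,0],"translation":[0,0,0],"claw":1}]' 50
python3 -m crank '[{"angular":[0,0,0],"translation":[0,0,-0.3],"claw":1},{"angular":[0,0,0],"translation":[0,0,-0.3],"claw":1},{"angular":[0,0,0],"translation":[0,0,-0.3],"claw":1},{"angular":[0,0,0],"translation":[0,0,-0.3],"claw":1},{"angular":[0,0,0],"translation":[0,0,-0.3],"claw":1},{"angular":[0,0,0],"translation":[0,0,0],"claw":1},{"angular":[0,0,0],"translation":[0,0,0],"claw":1}]'
```

```text
t: 19.57
ee_pos: [0.5456, 0.2626, 0.2612]
orientation: [-0.0, 0.994, -0.113, -0.0]
force: [-0.1, -0.2, -1.7]
opening: 0.283
grasp_force: 50.0
t: 20.15
ee_pos: [0.5477, 0.2612, 0.2982]
orientation: [0.0, 0.993, -0.114, -0.0]
force: [-0.3, 0.3, -8.3]
opening: 0.284
grasp_force: 50.0
```

```bash
python3 -m crank '[{"angular":[0,0,0],"translation":[0,0,-0.4],"claw":1},{"angular":[0,0,0],"translation":[0,0,-0.6],"claw":1},{"angular":[0,0,0],"translation":[0,0,-0.8],"claw":1},{"angular":[0,0,0],"translation":[0,0,-0.8],"claw":1},{"angular":[0,0,0],"translation":[0,0,-0.8],"claw":1},{"angular":[0,0,0],"translation":[0,0,-0.8],"claw":1},{"angular":[0,0,0],"translation":[0,0,-0.8],"claw":1},{"angular":[0,0,0],"translation":[0,0,-0.8],"claw":1},{"angular":[0,0,0],"translation":[0,0,-0.8],"claw":1},{"angular":[0,0,0],"translation":[0,0,-0.6],"claw":1}]'
python3 -m crank '[{"angular":[0,0,0],"translation":[0,0,-0.4],"claw":1},{"angular":[0,0,0],"translation":[0,0,-0.2],"claw":1},{"angular":[0,0,0],"translation":[0,0,0],"claw":1},{"angular":[0,0,0],"translation":[0,0,0],"claw":1},{"angular":[0,0,0],"translation":[0,0,0],"claw":1}]'
python3 - <<'E'
from h import *
im=see('side',['basket_bail','basket_floor','basket_lip','rod_cup','ball0_center','stub0_center'])
im2=see('top',['tray','bowl'])
cv2.imwrite('pics/s6.png',np.hstack([cv2.resize(im[100:300,200:400],(400,400)),cv2.resize(im2[100:300,200:400],(400,400))]))
s=state()[0];print(s['joints'].round(2),s['force'])
plan([.55,-.30,.417]); plan([.6,-.365,.417],-90)
E
```

```text
t: 20.98
ee_pos: [0.5477, 0.2612, 0.4801]
orientation: [-0.0, 0.993, -0.114, 0.0]
force: [0.5, 0.3, -6.0]
opening: 0.283
grasp_force: 50.0
t: 21.4
ee_pos: [0.5475, 0.2612, 0.4917]
orientation: [0.001, 0.993, -0.114, -0.001]
force: [-0.8, -0.8, -7.6]
opening: 0.286
grasp_force: 50.0
side basket_bail [(0.69, [0.55, 0.261, 0.306])]
side basket_floor [(0.61, [0.547, 0.256, 0.231])]
side basket_lip [(0.42, [0.575, 0.29, 0.243])]
side rod_cup [(0.83, [0.398, 0.32, 0.01]), (0.63, [0.548, 0.261, 0.3]), (0.51, [0.361, 0.041, 0.007])]
side ball0_center [(0.47, [0.543, 0.223, 0.246])]
side stub0_center [(0.69, [0.539, 0.3, 0.24]), (0.35, [0.511, 0.246, 0.242])]
top tray [(0.87, [0.599, -0.364, -0.0])]
top bowl [(0.8, [0.595, -0.012, -0.002])]
[-0.63  0.27  0.17  1.46 -0.04  1.41 -2.26] [ 0.11634103 -0.60120951 -7.30286184]
t 21.9 yawy -103.1 j7 -2.26 rot units [0. 0. 0.] shift after rot (units) [ 5.19 21.84  0.29] before rot [ 5.19 21.84  0.29]
t 21.9 yawy -103.1 j7 -2.26 rot units [ 0.    -0.    -0.292] shift after rot (units) [ 2.09 25.05  0.29] before rot [ 7.73 23.92  0.29]
```

View pics/s6.png

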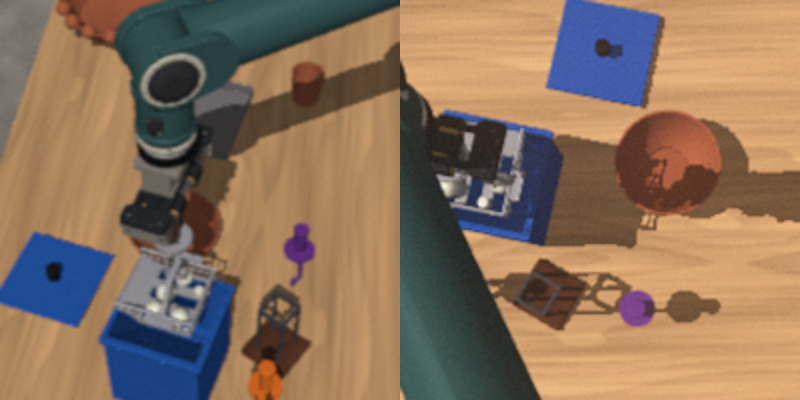

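Both views show the basket hanging level from the hook above the tank, with the balls and stubs inside. I turn it by 185° so the lip faces the robot, which leaves the wrist free to tip it later, and then go to the tray.

```bash
python3 -m crank '[{"angular":[0,0,-0.06],"translation":[0,0,0],"claw":1},{"angular":[0,0,-0.12],"translation":[0,0,0],"claw":1},{"angular":[0,0,-0.14],"translation":[0,0,0],"claw":1},{"angular":[0,0,-0.14],"translation":[0,0,0],"claw":1},{"angular":[0,0,-0.14],"translation":[0,0,0],"claw":1},{"angular":[0,0,-0.14],"translation":[0,0,0],"claw":1},{"angular":[0,0,-0.14],"translation":[0,0,0],"claw":1},{"angular":[0,0,-0.14],"translation":[0,0,0],"claw":1},{"angular":[0,0,-0.14],"translation":[0,0,0],"claw":1},{"angular":[0,0,-0.14],"translation":[0,0,0],"claw":1}]'
python3 -m crank '[{"angular":[0,0,-0.14],"translation":[0,0,0],"claw":1},{"angular":[0,0,-0.14],"translation":[0,0,0],"claw":1},{"angular":[0,0,-0.14],"translation":[0,0,0],"claw":1},{"angular":[0,0,-0.14],"translation":[0,0,0],"claw":1},{"angular":[0,0,-0.14],"translation":[0,0,0],"claw":1},{"angular":[0,0,-0.14],"translation":[0,0,0],"claw":1},{"angular":[0,0,-0.14],"translation":[0,0,0],"claw":1},{"angular":[0,0,-0.14],"translation":[0,0,0],"claw":1},{"angular":[0,0,-0.14],"translation":[0,0,0],"claw":1},{"angular":[0,0,-0.14],"translation":[0,0,0],"claw":1}]'
python3 -m crank '[{"angular":[0,0,-0.14],"translation":[0,0,0],"claw":1},{"angular":[0,0,-0.14],"translation":[0,0,0],"claw":1},{"angular":[0,0,-0.14],"translation":[0,0,0],"claw":1},{"angular":[0,0,-0.14],"translation":[0,0,0],"claw":1},{"angular":[0,0,-0.14],"translation":[0,0,0],"claw":1},{"angular":[0,0,-0.14],"translation":[0,0,0],"claw":1},{"angular":[0,0,-0.14],"translation":[0,0,0],"claw":1},{"angular":[0,0,-0.14],"translation":[0,0,0],"claw":1},{"angular":[0,0,-0.14],"translation":[0,0,0],"claw":1},{"angular":[0,0,-0.08],"translation":[0,0,0],"claw":1}]'
python3 - <<'E'
from h import *
im=see('wrist',['basket_bail','basket_lip']);plan([.612,-.365,.42])
im=see('top',['basket_bail','basket_lip']);print(state()[0]['force'])
E
```

```text
t: 22.73
ee_pos: [0.5478, 0.2612, 0.4932]
orientation: [0.0, 0.922, 0.388, 0.0]
force: [-0.1, 0.3, -6.8]
opening: 0.283
grasp_force: 50.0
t: 23.57
ee_pos: [0.5478, 0.2612, 0.4932]
orientation: [0.0, 0.583, 0.812, 0.0]
force: [-0.1, -0.4, -6.7]
opening: 0.282
grasp_force: 50.0
t: 24.4
ee_pos: [0.5479, 0.2611, 0.4932]
orientation: [0.0, 0.096, 0.995, -0.0]
force: [-1.1, 1.3, -7.9]
opening: 0.281
grasp_force: 50.0
wrist basket_bail [(0.96, [0.548, 0.261, 0.31])]
wrist basket_lip [(0.58, [0.473, 0.277, 0.246]), (0.29, [0.558, 0.222, 0.247])]
t 24.6 yawy 78.5 j7 0.81 rot units [0. 0. 0.] shift after rot (units) [ -7.49 -24.03   0.17] before rot [ -7.49 -24.03   0.17]
top basket_bail [(0.93, [0.549, 0.261, 0.311]), (0.71, [0.801, 0.088, 0.029])]
top basket_lip [(0.69, [0.471, 0.273, 0.247])]
[ 1.18334916 -0.16582301 -7.22051686]
```

```bash
python3 -m crank '[{"angular":[0,0,0],"translation":[-0.1,-0.3,0],"claw":1},{"angular":[0,0,0],"translation":[-0.2,-0.6,0],"claw":1},{"angular":[0,0,0],"translation":[-0.3,-0.9,0],"claw":1},{"angular":[0,0,0],"translation":[-0.3,-0.9,0],"claw":1},{"angular":[0,0,0],"translation":[-0.3,-0.9,0],"claw":1},{"angular":[0,0,0],"translation":[-0.3,-0.9,0],"claw":1},{"angular":[0,0,0],"translation":[-0.3,-0.9,0],"claw":1},{"angular":[0,0,0],"translation":[-0.3,-0.9,0],"claw":1},{"angular":[0,0,0],"translation":[-0.3,-0.9,0],"claw":1},{"angular":[0,0,0],"translation":[-0.3,-0.9,0],"claw":1}]'
python3 -m crank '[{"angular":[0,0,0],"translation":[-0.3,-0.9,0],"claw":1},{"angular":[0,0,0],"translation":[-0.3,-0.9,0],"claw":1},{"angular":[0,0,0],"translation":[-0.3,-0.9,0],"claw":1},{"angular":[0,0,0],"translation":[-0.3,-0.9,0],"claw":1},{"angular":[0,0,0],"translation":[-0.3,-0.9,0],"claw":1},{"angular":[0,0,0],"translation":[-0.3,-0.9,0],"claw":1},{"angular":[0,0,0],"translation":[-0.3,-0.9,0],"claw":1},{"angular":[0,0,0],"translation":[-0.3,-0.9,0],"claw":1},{"angular":[0,0,0],"translation":[-0.3,-0.9,0],"claw":1},{"angular":[0,0,0],"translation":[-0.3,-0.9,0],"claw":1}]'
python3 -m crank '[{"angular":[0,0,0],"translation":[-0.3,-0.9,0],"claw":1},{"angular":[0,0,0],"translation":[-0.3,-0.9,0],"claw":1},{"angular":[0,0,0],"translation":[-0.3,-0.9,0],"claw":1},{"angular":[0,0,0],"translation":[-0.3,-0.9,0],"claw":1},{"angular":[0,0,0],"translation":[-0.3,-0.9,0],"claw":1},{"angular":[0,0,0],"translation":[-0.3,-0.9,0],"claw":1},{"angular":[0,0,0],"translation":[-0.2,-0.6,0],"claw":1},{"angular":[0,0,0],"translation":[-0.1,-0.3,0],"claw":1},{"angular":[0,0,0],"translation":[0,0,0],"claw":1},{"angular":[0,0,0],"translation":[0,0,0],"claw":1}]'
python3 - <<'E'
from h import *
im=see('wrist',['basket_bail','basket_lip','tray']);plan([.614,-.367,.42])
im=see('top',['tray','basket_bail','basket_lip'])
E
```

```text
t: 25.53
ee_pos: [0.574, 0.0479, 0.4934]
orientation: [0.0, 0.099, 0.995, 0.0]
force: [-0.2, 0.7, -6.1]
opening: 0.283
grasp_force: 50.0
t: 26.37
ee_pos: [0.6031, -0.1876, 0.4933]
orientation: [-0.0, 0.099, 0.995, -0.0]
force: [-0.3, -0.3, -6.6]
opening: 0.287
grasp_force: 50.0
t: 27.2
ee_pos: [0.6239, -0.3505, 0.4929]
orientation: [-0.0, 0.099, 0.995, 0.0]
force: [0.8, 0.5, -6.4]
opening: 0.285
grasp_force: 50.0
wrist basket_bail [(0.97, [0.628, -0.346, 0.309]), (0.46, [0.631, -0.321, 0.243])]
wrist basket_lip [(0.66, [0.552, -0.348, 0.243])]
wrist tray [(0.8, [0.598, -0.356, -0.001])]
t 27.4 yawy 78.8 j7 1.85 rot units [0. 0. 0.] shift after rot (units) [ 0.26 -0.82  0.18] before rot [ 0.26 -0.82  0.18]
top tray [(0.66, [0.598, -0.359, 0.001])]
top basket_bail [(0.76, [0.622, -0.345, 0.311]), (0.67, [0.384, 0.191, 0.136])]
top basket_lip [(0.33, [0.626, -0.293, 0.258])]
```

```bash
python3 -m crank '[{"angular":[0,0,0],"translation":[0.15,-0.35,0],"claw":1},{"angular":[0,0,0],"translation":[0.15,-0.35,0.3],"claw":1},{"angular":[0,0,0],"translation":[0,0,0.6],"claw":1},{"angular":[0,0,0],"translation":[0,0,0.9],"claw":1},{"angular":[0,0,0],"translation":[0,0,0.9],"claw":1},{"angular":[0,0,0],"translation":[0,0,0.9],"claw":1},{"angular":[0,0,0],"translation":[0,0,0.9],"claw":1},{"angular":[0,0,0],"translation":[0,0,0.9],"claw":1},{"angular":[0,0,0],"translation":[0,0,0.9],"claw":1},{"angular":[0,0,0],"translation":[0,0,0.6],"claw":1}]'
python3 -m crank '[{"angular":[0,0,0],"translation":[0,0,0.4],"claw":1},{"angular":[0,0,0],"translation":[0,0,0.3],"claw":1},{"angular":[0,0,0],"translation":[0,0,0],"claw":1},{"angular":[0,0,0],"translation":[0,0,0],"claw":1}]'
python3 - <<'E'
from h import *
im=see('wrist',['basket_bail','basket_lip']);im=see('top',['tray','bowl']);print(grasp())
E
```

```text
t: 28.43
ee_pos: [0.6114, -0.3673, 0.3175]
orientation: [-0.002, 0.1, 0.995, 0.0]
force: [0.5, 0.4, -7.5]
opening: 0.282
grasp_force: 50.0
t: 28.77
ee_pos: [0.613, -0.3669, 0.3036]
orientation: [0.0, 0.099, 0.995, -0.0]
force: [0.2, 0.4, -6.4]
opening: 0.283
grasp_force: 50.0
wrist basket_bail [(0.84, [0.612, -0.364, 0.117])]
wrist basket_lip [(0.63, [0.536, -0.354, 0.058]), (0.53, [0.593, -0.361, 0.057])]
top tray [(0.83, [0.597, -0.36, -0.003])]
top bowl [(0.63, [0.596, -0.014, -0.0])]
[ 0.61363708 -0.36643042  0.23524649]
```

```bash
python3 -m crank '[{"angular":[0,0,0],"translation":[0,0,0.4],"claw":1},{"angular":[0,0,0],"translation":[0,0,0.3],"claw":1},{"angular":[0,0,0],"translation":[0,0,0.25],"claw":1},{"angular":[0,0,0],"translation":[0,0,0.2],"claw":1},{"angular":[0,0,0],"translation":[0,0,0.2],"claw":1},{"angular":[0,0,0],"translation":[0,0,0.2],"claw":1},{"angular":[0,0,0],"translation":[0,0,0.3],"claw":1},{"angular":[0,0,0],"translation":[0,0,0.25],"claw":1},{"angular":[0,0,0],"translation":[0,0,0],"claw":1},{"angular":[0,0,0],"translation":[0,0,0],"claw":1}]'
python3 - <<'E'
from h import *
im=see('wrist',['basket_bail','rod_cup']);im=see('side',['basket_bail','basket_floor','rod_cup']);print(grasp())
E
```

```text
t: 29.9
ee_pos: [0.6131, -0.3663, 0.2505]
orientation: [-0.0, 0.099, 0.995, 0.0]
force: [1.0, -0.4, -1.3]
opening: 0.283
grasp_force: 50.0
wrist basket_bail [(0.82, [0.61, -0.36, 0.088]), (0.22, [0.61, -0.365, 0.179])]
wrist rod_cup [(0.88, [0.613, -0.367, 0.06])]
side basket_bail [(0.76, [0.611, -0.361, 0.084])]
side basket_floor [(0.87, [0.606, -0.365, 0.01])]
side rod_cup [(0.74, [0.396, 0.317, 0.007]), (0.51, [0.36, 0.04, 0.006]), (0.49, [0.613, -0.367, 0.064]), (0.44, [0.481, 0.469, -0.003])]
[ 0.61327136 -0.3664011   0.18205749]
```

```bash
python3 -m crank '[{"angular":[0,0,0],"translation":[0,0,0.12],"claw":1},{"angular":[0,0,0],"translation":[0.3,0,0],"claw":1},{"angular":[0,0,0],"translation":[0.3,0,0],"claw":1},{"angular":[0,0,0],"translation":[0.3,0,0],"claw":1},{"angular":[0,0,0],"translation":[0.3,0,0],"claw":1},{"angular":[0,0,0],"translation":[0,0,0],"claw":1},{"angular":[0,0,0],"translation":[0,0,-0.4],"claw":1},{"angular":[0,0,0],"translation":[0,0,-0.6],"claw":1}]'
python3 - <<'E'
from h import *
im=see('wrist',['basket_bail','basket_lip']);print(observe()['force']);plan([.386,.191,.335])
E
```

```text
t: 30.92
ee_pos: [0.5832, -0.36, 0.2721]
orientation: [-0.001, 0.099, 0.995, 0.001]
force: [0.4, 0.4, -0.8]
opening: 0.284
grasp_force: 50.0
wrist basket_bail []
wrist basket_lip [(0.84, [0.538, -0.349, 0.025])]
[ 0.64685805 -0.03645925 -1.29082029]
t 31.1 yawy 78.7 j7 1.89 rot units [0. 0. 0.] shift after rot (units) [12.12 20.08 -5.24] before rot [12.12 20.08 -5.24]
```

```bash
python3 -m crank '[{"angular":[0,0,0],"translation":[0,0,-0.8],"claw":1},{"angular":[0,0,0],"translation":[0,0,-0.9],"claw":1},{"angular":[0,0,0],"translation":[0,0,-0.9],"claw":1},{"angular":[0,0,0],"translation":[0,0,-0.9],"claw":1},{"angular":[0,0,0],"translation":[0.2,0.4,-0.9],"claw":1},{"angular":[0,0,0],"translation":[0.4,0.7,-0.9],"claw":1},{"angular":[0,0,0],"translation":[0.6,1,0],"claw":1},{"angular":[0,0,0],"translation":[0.6,1,0],"claw":1},{"angular":[0,0,0],"translation":[0.6,1,0],"claw":1},{"angular":[0,0,0],"translation":[0.6,1,0],"claw":1}]'
python3 -m crank '[{"angular":[0,0,0],"translation":[0.6,1,0],"claw":1},{"angular":[0,0,0],"translation":[0.6,1,0],"claw":1},{"angular":[0,0,0],"translation":[0.6,1,0],"claw":1},{"angular":[0,0,0],"translation":[0.6,1,0],"claw":1},{"angular":[0,0,0],"translation":[0.6,1,0],"claw":1},{"angular":[0,0,0],"translation":[0.6,1,0],"claw":1},{"angular":[0,0,0],"translation":[0.6,1,0],"claw":1},{"angular":[0,0,0],"translation":[0.6,1,0],"claw":1},{"angular":[0,0,0],"translation":[0.6,1,0],"claw":1},{"angular":[0,0,0],"translation":[0.6,1,0],"claw":1}]'
python3 -m crank '[{"angular":[0,0,0],"translation":[0.6,1,0],"claw":1},{"angular":[0,0,0],"translation":[0.6,1,0],"claw":1},{"angular":[0,0,0],"translation":[0.6,1,0],"claw":1},{"angular":[0,0,0],"translation":[0.6,0.7,0],"claw":1},{"angular":[0,0,0],"translation":[0.3,0.3,0],"claw":1},{"angular":[0,0,0],"translation":[0,0,0],"claw":1},{"angular":[0,0,0],"translation":[0,0,0],"claw":1}]'
python3 - <<'E'
from h import *
im=see('side',['rod_cup','rod_grip','holder_mouth','basket_bail']);im=see('wrist',['holder_mouth','rod_cup']);plan([.386,.191,.168]);print(grasp())
E
```

```text
t: 31.9
ee_pos: [0.5346, -0.2193, 0.4047]
orientation: [-0.0, 0.099, 0.995, 0.0]
force: [0.6, 0.3, -1.3]
opening: 0.285
grasp_force: 50.0
t: 32.73
ee_pos: [0.4365, 0.0553, 0.405]
orientation: [0.0, 0.099, 0.995, -0.0]
force: [0.8, -0.7, -2.0]
opening: 0.278
grasp_force: 50.0
t: 33.32
ee_pos: [0.3911, 0.1646, 0.4051]
orientation: [0.0, 0.099, 0.995, -0.0]
force: [-0.1, -1.0, -1.0]
opening: 0.284
grasp_force: 50.0
side rod_cup [(0.71, [0.399, 0.319, 0.011]), (0.62, [0.359, 0.042, 0.006]), (0.61, [0.391, 0.164, 0.216])]
side rod_grip [(0.82, [0.399, 0.316, 0.128]), (0.63, [0.391, 0.166, 0.336]), (0.47, [0.36, 0.04, 0.124])]
side holder_mouth [(0.81, [0.384, 0.191, 0.132]), (0.53, [0.609, -0.365, 0.009])]
side basket_bail [(0.73, [0.616, -0.361, 0.087]), (0.56, [0.629, -0.401, 0.02])]
wrist holder_mouth [(0.58, [0.386, 0.188, 0.13])]
wrist rod_cup [(0.91, [0.392, 0.163, 0.212]), (0.85, [0.358, 0.041, 0.005]), (0.7, [0.4, 0.32, 0.005])]
t 33.7 yawy 78.6 j7 0.9 rot units [0. 0. 0.] shift after rot (units) [0.41 0.99 6.72] before rot [0.41 0.99 6.72]
[0.39110582 0.16477922 0.33611554]
```

```bash
python3 -m crank '[{"angular":[0,0,0],"translation":[0.2,0.5,0],"claw":1},{"angular":[0,0,0],"translation":[0.2,0.48,0],"claw":1},{"angular":[0,0,0],"translation":[0,0,0.5],"claw":1},{"angular":[0,0,0],"translation":[0,0,0.7],"claw":1},{"angular":[0,0,0],"translation":[0,0,0.7],"claw":1},{"angular":[0,0,0],"translation":[0,0,0.7],"claw":1},{"angular":[0,0,0],"translation":[0,0,0.7],"claw":1},{"angular":[0,0,0],"translation":[0,0,0.7],"claw":1},{"angular":[0,0,0],"translation":[0,0,0.7],"claw":1},{"angular":[0,0,0],"translation":[0,0,0.7],"claw":1}]'
python3 -m crank '[{"angular":[0,0,0],"translation":[0,0,0.6],"claw":1},{"angular":[0,0,0],"translation":[0,0,0.4],"claw":1},{"angular":[0,0,0],"translation":[0,0,0.2],"claw":1},{"angular":[0,0,0],"translation":[0,0,0.1],"claw":1},{"angular":[0,0,0],"translation":[0,0,0],"claw":1}]'
python3 - <<'E'
from h import *
plan([.386,.191,.167])
E
```

```text
t: 34.55
ee_pos: [0.386, 0.1911, 0.2695]
orientation: [0.0, 0.099, 0.995, 0.0]
force: [0.1, 0.2, -1.1]
opening: 0.279
grasp_force: 50.0
t: 34.97
ee_pos: [0.386, 0.1913, 0.2377]
orientation: [-0.0, 0.099, 0.995, 0.0]
force: [-0.1, -0.8, -1.4]
opening: 0.286
grasp_force: 50.0
t 35.0 yawy 78.7 j7 0.72 rot units [0. 0. 0.] shift after rot (units) [-0.   -0.01  0.07] before rot [-0.   -0.01  0.07]
```

```bash
python3 -m crank '[{"angular":[0,0,0],"translation":[0,0,0.05],"claw":1},{"angular":[0,0,0],"translation":[0,0,0],"claw":-1},{"angular":[0,0,0],"translation":[0,0,0],"claw":-1},{"angular":[0,0,0],"translation":[0,0,0],"claw":-1},{"angular":[0,0,0],"translation":[0,0,0],"claw":-1},{"angular":[0,0,0],"translation":[0,0,0],"claw":-1},{"angular":[0,0,0],"translation":[0,0,-0.8],"claw":-1},{"angular":[0,0,0],"translation":[0,0,-1],"claw":-1},{"angular":[0,0,0],"translation":[0,0,-1],"claw":-1},{"angular":[0,0,0],"translation":[0,0,-1],"claw":-1}]'
python3 -m crank '[{"angular":[0,0,0.15],"translation":[-0.5,-1,-0.5],"claw":-1},{"angular":[0,0,0.15],"translation":[-0.5,-1,0],"claw":-1},{"angular":[0,0,0.15],"translation":[0,-1,0],"claw":-1},{"angular":[0,0,0.15],"translation":[0,-1,0],"claw":-1},{"angular":[0,0,0.15],"translation":[-0.3,-1,0],"claw":-1},{"angular":[0,0,0.15],"translation":[-0.5,-1,0],"claw":-1},{"angular":[0,0,0.15],"translation":[-0.7,-0.7,0],"claw":-1},{"angular":[0,0,0.15],"translation":[-0.8,-0.5,0],"claw":-1},{"angular":[0,0,0.15],"translation":[-1,-0.4,0],"claw":-1},{"angular":[0,0,0.15],"translation":[-1,-0.2,0],"claw":-1}]'
python3 -m crank '[{"angular":[0,0,0.15],"translation":[-1,0,0],"claw":-1},{"angular":[0,0,0.15],"translation":[-1,0,0],"claw":-1},{"angular":[0,0,0.14],"translation":[-1,0,0],"claw":-1},{"angular":[0,0,0],"translation":[-1,0,0],"claw":-1},{"angular":[0,0,0],"translation":[-1,0,0],"claw":-1}]'
python3 - <<'E'
from h import *
im=see('top',['rod_grip','bowl','tray']);im=see('side',['rod_grip','rod_cup','basket_bail','basket_lip','tray']);plan([.612,-.362,.15],-8);print(grasp())
E
```

```text
t: 35.8
ee_pos: [0.3856, 0.1913, 0.3326]
orientation: [-0.0, 0.099, 0.995, -0.0]
force: [0.2, -0.1, -0.1]
opening: 0.915
grasp_force: 0.0
t: 36.63
ee_pos: [0.3558, -0.0597, 0.3443]
orientation: [0.0, 0.637, 0.771, 0.0]
force: [0.4, 1.0, 0.6]
opening: 1.002
grasp_force: 0.0
t: 37.05
ee_pos: [0.3543, -0.1835, 0.3441]
orientation: [0.0, 0.758, 0.652, 0.0]
force: [0.4, 0.4, 0.8]
opening: 1.0
grasp_force: 0.0
top rod_grip [(0.72, [0.387, 0.193, 0.166]), (0.63, [0.399, 0.321, 0.131]), (0.55, [0.362, 0.042, 0.126])]
top bowl [(0.62, [0.596, -0.015, 0.003])]
top tray [(0.83, [0.598, -0.36, -0.002])]
side rod_grip [(0.84, [0.401, 0.314, 0.125]), (0.82, [0.358, 0.039, 0.124]), (0.55, [0.366, -0.442, -0.002]), (0.49, [0.385, 0.195, 0.17])]
side rod_cup [(0.77, [0.395, 0.316, 0.008]), (0.71, [0.387, 0.193, 0.047]), (0.65, [0.358, 0.04, 0.006])]
side basket_bail [(0.81, [0.612, -0.362, 0.085])]
side basket_lip [(0.86, [0.539, -0.35, 0.031])]
side tray [(0.57, [0.595, -0.362, -0.003])]
t 37.5 yawy -8.5 j7 0.24 rot units [ 0.    -0.    -0.012] shift after rot (units) [-5.71 11.2   5.  ] before rot [-5.61 11.25  5.  ]
[ 0.35470823 -0.18156478  0.27498503]
```

```bash
python3 -m crank '[{"angular":[0,0,0],"translation":[-0.6,1,0],"claw":-1},{"angular":[0,0,0],"translation":[-0.6,1,0],"claw":-1},{"angular":[0,0,0],"translation":[-0.6,1,0],"claw":-1},{"angular":[0,0,0],"translation":[-0.6,1,0],"claw":-1},{"angular":[0,0,0],"translation":[-0.6,1,0],"claw":-1},{"angular":[0,0,0],"translation":[-0.6,1,0],"claw":-1},{"angular":[0,0,0],"translation":[-0.6,1,0.8],"claw":-1},{"angular":[0,0,0],"translation":[-0.5,1,0.8],"claw":-1},{"angular":[0,0,0],"translation":[-0.5,1,0.8],"claw":-1},{"angular":[0,0,0],"translation":[-0.4,1,0.8],"claw":-1}]' 50
python3 -m crank '[{"angular":[0,0,0],"translation":[0,1,0.8],"claw":-1},{"angular":[0,0,0],"translation":[0,0.2,0.8],"claw":-1},{"angular":[0,0,0],"translation":[0,0,0.2],"claw":-1},{"angular":[0,0,0],"translation":[0,0,0],"claw":-1}]'
python3 - <<'E'
from h import *
im=see('wrist',['basket_bail','basket_lip','ball0_center','stub0_center']);plan([.612,-.362,.086],-9);print(grasp())
cv2.imwrite('pics/w7.png',im)
E
```

```text
t: 38.38
ee_pos: [0.5818, -0.3589, 0.2627]
orientation: [-0.0, 0.758, 0.652, -0.0]
force: [-0.7, -0.3, 0.5]
opening: 0.999
grasp_force: 0.0
t: 38.72
ee_pos: [0.6095, -0.3616, 0.2163]
orientation: [-0.002, 0.758, 0.652, -0.001]
force: [-0.5, 0.3, -0.2]
opening: 1.002
grasp_force: 0.0
wrist basket_bail [(0.81, [0.611, -0.362, 0.085])]
wrist basket_lip [(0.57, [0.537, -0.352, 0.023])]
wrist ball0_center [(0.58, [0.615, -0.327, 0.026])]
wrist stub0_center [(0.81, [0.649, -0.354, 0.02])]
t 39.0 yawy -8.7 j7 0.39 rot units [0.003 0.001 0.007] shift after rot (units) [0.06 0.06 2.64] before rot [0.06 0.05 2.64]
[ 0.610522   -0.3633104   0.15211091]
```

View pics/w7.png

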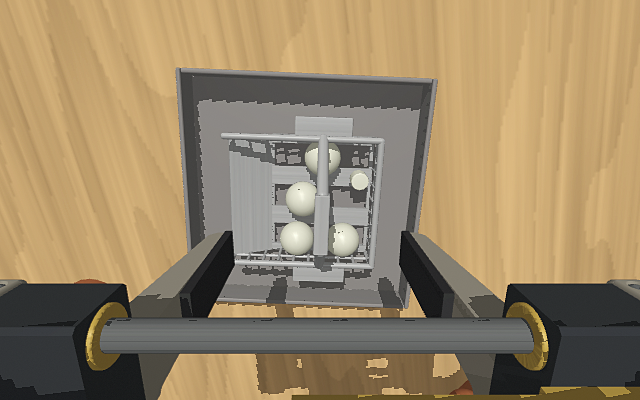

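The view shows four balls at (322,158), (303,198), (297,238) and (343,240) and one stub at (360,181). The bail bar at (321,222) lies between the open fingers.

```bash
python3 -m crank '[{"angular":[0,0,0],"translation":[0.06,0.05,0.8],"claw":-1},{"angular":[0,0,0],"translation":[0,0,0.8],"claw":-1},{"angular":[0,0,0],"translation":[0,0,0.7],"claw":0},{"angular":[0,0,0],"translation":[0,0,0.3],"claw":1},{"angular":[0,0,0],"translation":[0,0,0],"claw":1},{"angular":[0,0,0],"translation":[0,0,0],"claw":1},{"angular":[0,0,0],"translation":[0,0,0],"claw":1},{"angular":[0,0,0],"translation":[0,0,0],"claw":1},{"angular":[0,0,0],"translation":[0,0,0],"claw":1},{"angular":[0,0,0],"translation":[0,0,0],"claw":1}]' 50
python3 -m crank '[{"angular":[0,0,0],"translation":[0,0,0],"claw":1},{"angular":[0,0,0],"translation":[0,0,0],"claw":1},{"angular":[0,0,0],"translation":[0,0,0],"claw":1},{"angular":[0,0,0],"translation":[0,0,0],"claw":1},{"angular":[0,0,0],"translation":[0,0,0],"claw":1},{"angular":[0,0,0],"translation":[0,0,0],"claw":1}]'
```

```text
t: 39.8
ee_pos: [0.6121, -0.3616, 0.1548]
orientation: [0.001, 0.758, 0.652, 0.0]
force: [-0.8, -0.4, 0.3]
opening: 0.441
grasp_force: 0.0
t: 40.3
ee_pos: [0.6118, -0.3615, 0.1539]
orientation: [0.0, 0.758, 0.652, 0.0]
force: [-0.6, -0.5, 0.2]
opening: 0.1
grasp_force: 50.0
```

```bash
python3 -m crank '[{"angular":[0,0,0],"translation":[0,0,-0.3],"claw":1},{"angular":[0,0,0],"translation":[0,0,-0.6],"claw":1},{"angular":[0,0,0],"translation":[0,0,-0.5],"claw":1},{"angular":[0,0,0],"translation":[0,0,0],"claw":1},{"angular":[0,0,0],"translation":[0,0,0],"claw":1}]'
python3 -m crank '[{"angular":[0,0,0],"translation":[0.35,0,0],"claw":1},{"angular":[0,0,0],"translation":[-0.7,0,0],"claw":1},{"angular":[0,0,0],"translation":[0.7,0,0],"claw":1},{"angular":[0,0,0],"translation":[-0.7,0,0],"claw":1},{"angular":[0,0,0],"translation":[0.7,0,0],"claw":1},{"angular":[0,0,0],"translation":[-0.7,0,0],"claw":1},{"angular":[0,0,0],"translation":[0.7,0,0],"claw":1},{"angular":[0,0,0],"translation":[-0.35,0,0],"claw":1},{"angular":[0,0,0],"translation":[0,0,0],"claw":1},{"angular":[0,0,0],"translation":[0,0,0],"claw":1}]'
python3 - <<'E'
from h import *
im=see('wrist',['stub0_center','ball0_center','basket_bail','tray'])
im=see('top',['stub0_center','ball0_center']);print(grasp(),observe()['force'])
E
```

```text
t: 40.72
ee_pos: [0.6124, -0.3619, 0.1908]
orientation: [0.001, 0.758, 0.652, 0.001]
force: [0.1, 0.2, -5.2]
opening: 0.098
grasp_force: 49.9
t: 41.55
ee_pos: [0.6114, -0.3617, 0.1884]
orientation: [-0.0, 0.759, 0.652, -0.0]
force: [0.8, -0.9, -5.4]
opening: 0.098
grasp_force: 50.0
wrist stub0_center [(0.56, [0.646, -0.384, 0.009])]
wrist ball0_center [(0.86, [0.617, -0.325, 0.058])]
wrist basket_bail [(0.81, [0.612, -0.362, 0.118])]
wrist tray []
top stub0_center [(0.46, [0.562, 0.256, 0.198])]
top ball0_center [(0.44, [0.621, -0.324, 0.056])]
[ 0.61178222 -0.36140792  0.11994238] [ 0.09498864  1.4825101  -5.493001  ]
```

```bash
python3 -m crank '[{"angular":[0,0,0],"translation":[0.4,0,0],"claw":1},{"angular":[0,0,0],"translation":[-0.8,0,0],"claw":1},{"angular":[0,0,0],"translation":[0.8,0,0],"claw":1},{"angular":[0,0,0],"translation":[-0.8,0,0],"claw":1},{"angular":[0,0,0],"translation":[0.8,0,0],"claw":1},{"angular":[0,0,0],"translation":[-0.8,0,0],"claw":1},{"angular":[0,0,0],"translation":[0.8,0,0],"claw":1},{"angular":[0,0,0],"translation":[-0.4,0,0],"claw":1},{"angular":[0,0,0],"translation":[0,0,0],"claw":1},{"angular":[0,0,0],"translation":[0,0,0],"claw":1}]'
python3 - <<'E'
from h import *
im=see('wrist',['stub0_center'])
im2=see('side',['stub0_center','ball0_center']);
u=proj('side',[[.612,-.362,.06]])[0].astype(int);print(u)
c=im2[u[1]-35:u[1]+35,u[0]-35:u[0]+35]
o=np.zeros((600,800,3),np.uint8);o[:520,:400]=cv2.resize(im[50:310,220:420],(400,520),interpolation=2);o[:400,400:]=cv2.resize(c,(400,400),interpolation=2)
cv2.imwrite('pics/sh.png',o)
E
```

```text
t: 42.78
ee_pos: [0.6117, -0.3614, 0.189]
orientation: [0.0, 0.758, 0.652, -0.0]
force: [0.5, 0.5, -4.9]
opening: 0.098
grasp_force: 50.0
wrist stub0_center [(0.64, [0.647, -0.382, 0.009])]
side stub0_center [(0.69, [0.592, -0.015, -0.002]), (0.45, [0.484, 0.469, -0.002]), (0.31, [0.536, -0.355, 0.067])]
side ball0_center []
[294 147]
```

View pics/sh.png

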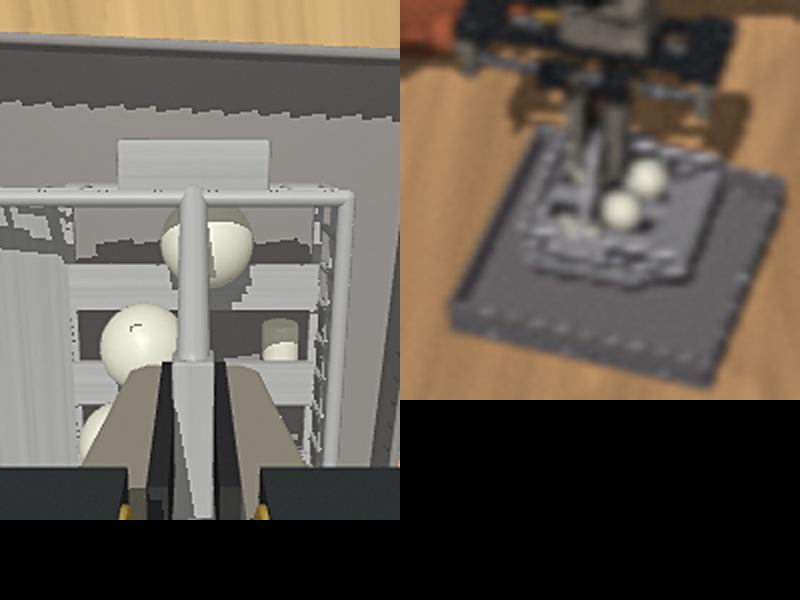

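The stub at (280,340) now lies in the tray under the slot, and the balls are still in the basket. No other stub shows, so I go to the bowl.

```bash
python3 -m crank '[{"angular":[0,0,0],"translation":[0,0,-0.4],"claw":1},{"angular":[0,0,0],"translation":[0,0,-0.8],"claw":1},{"angular":[0,0,0],"translation":[0,0,-0.8],"claw":1},{"angular":[0,0,0],"translation":[0,0,-0.8],"claw":1},{"angular":[0,0,0],"translation":[0,0,-0.8],"claw":1},{"angular":[0,0,0],"translation":[0,0,-0.8],"claw":1},{"angular":[0,0,0],"translation":[0,0,-0.8],"claw":1},{"angular":[0,0,0],"translation":[0,0,-0.6],"claw":1},{"angular":[0,0,0],"translation":[0,0,-0.2],"claw":1},{"angular":[0,0,0],"translation":[0,0,0],"claw":1}]'
python3 - <<'E'
from h import *
im=see('top',['bowl','tray']);plan([.61,-.015,.27]);print(grasp(),observe()['joints'])
im=see('side',['bowl','tray','ball0_center','stub0_center'])
E
```

```text
t: 43.87
ee_pos: [0.6122, -0.3618, 0.3414]
orientation: [0.002, 0.758, 0.652, 0.001]
force: [-0.1, -0.4, -4.1]
opening: 0.098
grasp_force: 50.0
top bowl [(0.55, [0.596, -0.015, 0.001])]
top tray [(0.87, [0.599, -0.36, -0.003])]
t 44.0 yawy -8.6 j7 0.38 rot units [0. 0. 0.] shift after rot (units) [13.68 -2.12 -0.04] before rot [13.68 -2.12 -0.04]
[ 0.61107403 -0.36104252  0.26853725] [ 0.4117476   0.54318478  0.11390722  1.40514617 -0.06310581  1.19921635
  0.38164346]
side bowl [(0.94, [0.59, -0.014, -0.001])]
side tray [(0.58, [0.594, -0.362, -0.001])]
side ball0_center [(0.59, [0.591, -0.363, 0.208])]
side stub0_center []
```

```bash
python3 -m crank '[{"angular":[0,0,0],"translation":[0.3,0,0],"claw":1},{"angular":[0,0,0],"translation":[0.6,-0.1,0],"claw":1},{"angular":[0,0,0],"translation":[0.8,-0.15,0],"claw":1},{"angular":[0,0,0],"translation":[0.8,-0.15,0],"claw":1},{"angular":[0,0,0],"translation":[0.8,-0.15,0],"claw":1},{"angular":[0,0,0],"translation":[0.8,-0.15,0],"claw":1},{"angular":[0,0,0],"translation":[0.8,-0.15,0],"claw":1},{"angular":[0,0,0],"translation":[0.8,-0.15,0],"claw":1},{"angular":[0,0,0],"translation":[0.8,-0.15,0],"claw":1},{"angular":[0,0,0],"translation":[0.8,-0.15,0],"claw":1}]'
python3 -m crank '[{"angular":[0,0,0],"translation":[0.8,-0.15,0],"claw":1},{"angular":[0,0,0],"translation":[0.8,-0.15,0],"claw":1},{"angular":[0,0,0],"translation":[0.8,-0.15,0],"claw":1},{"angular":[0,0,0],"translation":[0.8,-0.15,0],"claw":1},{"angular":[0,0,0],"translation":[0.8,-0.15,0],"claw":1},{"angular":[0,0,0],"translation":[0.8,-0.1,0],"claw":1},{"angular":[0,0,0],"translation":[0.7,0,0],"claw":1},{"angular":[0,0,0],"translation":[0.5,0,0],"claw":1},{"angular":[0,0,0],"translation":[0.3,0,0],"claw":1},{"angular":[0,0,0],"translation":[0,0,0],"claw":1}]'
python3 - <<'E'
from h import *
im=see('top',['bowl','ball0_center','basket_lip']);plan([.61,-.015,.22])
s,r,p=state();print(s['joints'].round(2),r.round(2))
# pivot: tilt 55deg about tool x keeping the bar; sum of TCP shift per row
for sg in (1,-1):
    rt=r@R.from_rotvec([sg*np.radians(60),0,0]).as_matrix();print(sg,'finger dir',rt[:,2].round(2),'lip->down dir (−tool y):',(-rt[:,1]).round(2))
E
```

```text
t: 45.1
ee_pos: [0.6068, -0.1732, 0.3392]
orientation: [-0.0, 0.758, 0.652, 0.0]
force: [1.0, -0.3, -5.0]
opening: 0.103
grasp_force: 50.0
t: 45.93
ee_pos: [0.6097, -0.0144, 0.3391]
orientation: [-0.0, 0.757, 0.653, 0.001]
force: [0.2, 0.1, -4.4]
opening: 0.105
grasp_force: 50.0
top bowl []
top ball0_center []
top basket_lip [(0.52, [0.533, -0.004, 0.212])]
t 46.1 yawy -8.8 j7 -0.18 rot units [0. 0. 0.] shift after rot (units) [ 0.16 -0.01  1.99] before rot [ 0.16 -0.01  1.99]
[-0.03  0.37  0.01  1.67 -0.    1.11 -0.18] [[ 0.15  0.99 -0.  ]
 [ 0.99 -0.15 -0.  ]
 [-0.   -0.   -1.  ]]
1 finger dir [-0.86  0.13 -0.5 ] lip->down dir (−tool y): [-0.49  0.08  0.87]
-1 finger dir [ 0.86 -0.13 -0.5 ] lip->down dir (−tool y): [-0.49  0.08 -0.87]
```

```bash
python3 -m crank '[{"angular":[0,0,0],"translation":[0.1,0.1,0.5],"claw":1},{"angular":[0,0,0],"translation":[0.1,0,0.8],"claw":1},{"angular":[0,0,0],"translation":[0,0,0.8],"claw":1},{"angular":[0,0,0],"translation":[0,0,0.6],"claw":1},{"angular":[0,0,0],"translation":[0,0,0.4],"claw":1},{"angular":[0,0,0],"translation":[0,0,0],"claw":1}]' 60
python3 -m crank '[{"angular":[-0.12,0,0],"translation":[0,-0.26,0],"claw":1},{"angular":[-0.12,0,0],"translation":[0,-0.26,0],"claw":1},{"angular":[-0.12,0,0],"translation":[0,-0.26,0],"claw":1},{"angular":[-0.12,0,0],"translation":[0,-0.26,0],"claw":1},{"angular":[-0.12,0,0],"translation":[0,-0.26,0],"claw":1},{"angular":[-0.12,0,0],"translation":[0,-0.26,0],"claw":1},{"angular":[-0.12,0,0],"translation":[0,-0.26,0],"claw":1}]'
python3 - <<'E'
from h import *
s,r,p=state();print(s['joints'].round(2),r[:,2].round(2),grasp())
im=see('side',['ball0_center','basket_lip','basket_bail','bowl'])
E
```

```text
t: 46.63
ee_pos: [0.6116, -0.0134, 0.2582]
orientation: [-0.002, 0.759, 0.651, -0.002]
force: [-1.6, -0.3, -5.4]
opening: 0.1
grasp_force: 60.0
t: 47.22
ee_pos: [0.5713, -0.0081, 0.2502]
orientation: [0.221, 0.727, 0.624, 0.181]
force: [-2.8, -0.1, -6.8]
opening: 0.099
grasp_force: 60.0
[-0.31  0.25  0.23  2.19  0.57  0.18 -0.79] [ 0.54 -0.09 -0.84] [ 0.60855971 -0.01463027  0.19252   ]
side ball0_center [(0.59, [0.599, 0.02, 0.122])]
side basket_lip [(0.75, [0.576, -0.014, 0.105])]
side basket_bail [(0.78, [0.61, -0.014, 0.192])]
side bowl [(0.75, [0.593, -0.016, -0.002])]
```

The wrist joint is near its range when tipping this way. I bring the basket upright, turn it 99° and tip it sideways instead.

```bash
python3 -m crank '[{"angular":[0.12,0,0],"translation":[0,0.26,0],"claw":1},{"angular":[0.12,0,0],"translation":[0,0.26,0],"claw":1},{"angular":[0.12,0,0],"translation":[0,0.26,0],"claw":1},{"angular":[0.12,0,0],"translation":[0,0.26,0],"claw":1},{"angular":[0.12,0,0],"translation":[0,0.26,0],"claw":1},{"angular":[0.12,0,0],"translation":[0,0.26,0],"claw":1},{"angular":[0.12,0,0],"translation":[0,0.26,0],"claw":1},{"angular":[0,0,0],"translation":[0,0,0],"claw":1}]' 60
python3 - <<'E'
from h import *
plan([.596,.005,.195],90);print(grasp(),state()[0]['joints'].round(2),state()[0]['force'])
E
```

```text
t: 48.13
ee_pos: [0.6189, -0.02, 0.2638]
orientation: [-0.015, 0.763, 0.646, -0.02]
force: [1.4, -1.0, -4.1]
opening: 0.1
grasp_force: 60.0
t 48.1 yawy -9.5 j7 -0.26 rot units [-0.057 -0.045 -2.211] shift after rot (units) [ 0.92  1.   -0.01] before rot [ 0.83 -1.07  0.04]
[ 0.61545903 -0.02011807  0.1949133 ] [ 0.1   0.49 -0.16  1.68  0.09  1.04 -0.26] [ 1.44721868 -1.04862606 -4.05534037]
```

```bash
python3 -m crank '[{"angular":[0,0,-0.15],"translation":[0,0,0],"claw":1},{"angular":[0,0,-0.15],"translation":[0,0,0],"claw":1},{"angular":[0,0,-0.15],"translation":[0,0,0],"claw":1},{"angular":[0,0,-0.15],"translation":[0,0,0],"claw":1},{"angular":[0,0,-0.15],"translation":[0,0,0],"claw":1},{"angular":[0,0,-0.15],"translation":[0,0,0],"claw":1},{"angular":[0,0,-0.15],"translation":[0,0,0],"claw":1},{"angular":[0,0,-0.15],"translation":[0,0,0],"claw":1},{"angular":[0,0,-0.15],"translation":[0,0,0],"claw":1},{"angular":[0,0,-0.15],"translation":[0,0,0],"claw":1}]'
python3 -m crank '[{"angular":[0,0,-0.15],"translation":[0,0,0],"claw":1},{"angular":[0,0,-0.15],"translation":[0,0,0],"claw":1},{"angular":[0,0,-0.15],"translation":[0,0,0],"claw":1},{"angular":[0,0,-0.15],"translation":[0,0,0],"claw":1},{"angular":[0,0,-0.11],"translation":[0,0,0],"claw":1},{"angular":[0,0,0],"translation":[0,0,0],"claw":1}]'
python3 - <<'E'
from h import *
im=see('top',['bowl','ball0_center']);plan([.596,.005,.195],90);print(grasp(),state()[0]['joints'].round(2),state()[0]['force'])
E
```

```text
t: 48.97
ee_pos: [0.6153, -0.0183, 0.2641]
orientation: [-0.023, 0.271, 0.962, -0.009]
force: [0.4, 0.7, -4.8]
opening: 0.096
grasp_force: 60.0
t: 49.47
ee_pos: [0.6152, -0.0184, 0.264]
orientation: [-0.024, -0.002, 1.0, -0.002]
force: [-0.8, -0.0, -4.3]
opening: 0.101
grasp_force: 60.0
top bowl [(0.56, [0.593, -0.014, 0.002])]
top ball0_center []
t 49.6 yawy 90.0 j7 1.3 rot units [-0.008 -0.064 -0.001] shift after rot (units) [ 0.76  0.93 -0.01] before rot [0.76 0.93 0.02]
[ 0.61154122 -0.01867648  0.19489845] [ 0.37  0.54 -0.54  1.67  0.3   1.07  1.3 ] [ 0.32200895 -1.18424748 -4.21640266]
```

```bash
python3 -m crank '[{"angular":[0,-0.06,0],"translation":[0.4,0.5,0],"claw":1},{"angular":[0,0,0],"translation":[0.4,0.45,0],"claw":1},{"angular":[-0.12,0,0],"translation":[0,-0.26,0],"claw":1},{"angular":[-0.12,0,0],"translation":[0,-0.26,0],"claw":1},{"angular":[-0.12,0,0],"translation":[0,-0.26,0],"claw":1},{"angular":[-0.12,0,0],"translation":[0,-0.26,0],"claw":1},{"angular":[-0.12,0,0],"translation":[0,-0.26,0],"claw":1},{"angular":[-0.12,0,0],"translation":[0,-0.26,0],"claw":1},{"angular":[-0.12,0,0],"translation":[0,-0.26,0],"claw":1}]'
python3 - <<'E'
from h import *
s,r,p=state();print(s['joints'].round(2),r.round(2),grasp(),s['force'])
im=see('side',['ball0_center','basket_lip','basket_bail','bowl'])
E
```

```text
t: 50.37
ee_pos: [0.5951, -0.0373, 0.2525]
orientation: [-0.002, -0.001, 0.947, 0.322]
force: [0.7, 0.7, -4.4]
opening: 0.096
grasp_force: 60.0
[ 0.82  0.71 -0.82  1.71 -0.18  1.    1.79] [[-1.   -0.   -0.  ]
 [-0.    0.79  0.61]
 [ 0.    0.61 -0.79]] [0.5947606  0.00470963 0.19779174] [ 0.74609115  0.68421088 -4.39327779]
side ball0_center [(0.35, [0.608, -0.035, 0.023])]
side basket_lip [(0.66, [0.593, -0.022, 0.105]), (0.16, [0.599, 0.006, 0.197])]
side basket_bail [(0.62, [0.599, 0.004, 0.195]), (0.4, [0.805, 0.089, 0.026])]
side bowl [(0.62, [0.594, -0.012, -0.0])]
```

Joints are fine and a ball is already in the bowl. I tilt further.

```bash
python3 -m crank '[{"angular":[-0.12,0,0],"translation":[0,-0.26,0],"claw":1},{"angular":[-0.12,0,0],"translation":[0,-0.26,0],"claw":1},{"angular":[-0.12,0,0],"translation":[0,-0.26,0],"claw":1},{"angular":[-0.12,0,0],"translation":[0,-0.26,0],"claw":1},{"angular":[0,0,0],"translation":[0,0,0],"claw":1},{"angular":[0,0,0],"translation":[0,0,0],"claw":1},{"angular":[0,0,0],"translation":[0,0,0],"claw":1},{"angular":[0,0,0],"translation":[0,0,0],"claw":1}]'
python3 - <<'E'
from h import *
s,r,p=state();print(s['joints'].round(2),r[:,2].round(2),grasp(),s['force'])
for c in('side','top','wrist'): im=see(c,['ball0_center'])
E
```

```text
t: 51.28
ee_pos: [0.5953, -0.0529, 0.2354]
orientation: [-0.002, -0.003, 0.871, 0.491]
force: [0.3, 0.0, -2.9]
opening: 0.098
grasp_force: 60.0
[ 0.97  0.93 -0.93  1.67 -0.34  1.09  1.97] [-0.01  0.86 -0.52] [0.59484907 0.00615596 0.19964863] [ 3.00746716e-01  5.13004649e-04 -2.86745742e+00]
side ball0_center [(0.61, [0.568, -0.014, 0.019])]
top ball0_center [(0.52, [0.568, -0.012, 0.02])]
wrist ball0_center [(0.78, [0.564, -0.015, 0.022]), (0.44, [0.596, 0.006, 0.199])]
```

```bash
python3 -m crank '[{"angular":[-0.12,0,0],"translation":[0.2,-0.26,0],"claw":1},{"angular":[0,0,0],"translation":[-0.4,0,0],"claw":1},{"angular":[0,0,0],"translation":[0.4,0,0],"claw":1},{"angular":[0.12,0,0],"translation":[-0.2,0.26,0],"claw":1},{"angular":[0.12,0,0],"translation":[0,0.26,0],"claw":1},{"angular":[0.12,0,0],"translation":[0,0.26,0],"claw":1},{"angular":[0.12,0,0],"translation":[0,0.26,0],"claw":1},{"angular":[0.12,0,0],"translation":[0,0.26,0],"claw":1},{"angular":[0.12,0,0],"translation":[0,0.26,0],"claw":1},{"angular":[0.12,0,0],"translation":[0,0.26,0],"claw":1}]'
python3 -m crank '[{"angular":[0.12,0,0],"translation":[0,0.26,0],"claw":1},{"angular":[0.12,0,0],"translation":[0,0.26,0],"claw":1},{"angular":[0.12,0,0],"translation":[0,0.26,0],"claw":1},{"angular":[0.12,0,0],"translation":[0,0.26,0],"claw":1},{"angular":[0.12,0,0],"translation":[0,0.26,0],"claw":1},{"angular":[0,0,0],"translation":[0,0,-0.5],"claw":1},{"angular":[0,0,0],"translation":[0,0,0],"claw":1}]'
python3 - <<'E'
from h import *
plan([.43,-.14,.1],90);print(grasp(),state()[0]['joints'].round(2),state()[0]['force'])
E
```

```text
t: 52.42
ee_pos: [0.5953, -0.0278, 0.2627]
orientation: [-0.002, -0.001, 0.974, 0.227]
force: [-0.3, 1.0, -3.8]
opening: 0.103
grasp_force: 60.0
t: 53.0
ee_pos: [0.5957, 0.0062, 0.2855]
orientation: [-0.0, -0.004, 1.0, -0.002]
force: [0.9, -0.6, -3.2]
opening: 0.099
grasp_force: 60.0
t 53.0 yawy 90.5 j7 1.28 rot units [-0.005 -0.001  0.01 ] shift after rot (units) [ 6.63 -5.85  4.66] before rot [ 6.67 -5.77  4.69]
[0.59568658 0.00587823 0.21649193] [ 0.35  0.46 -0.55  1.73  0.28  1.03  1.28] [ 0.89019883 -0.64081973 -3.15201534]
```

```bash
python3 -m crank '[{"angular":[0,0,0],"translation":[0.8,-0.6,0],"claw":1},{"angular":[0,0,0],"translation":[0.8,-0.8,0],"claw":1},{"angular":[0,0,0],"translation":[0.8,-0.8,0],"claw":1},{"angular":[0,0,0],"translation":[0.8,-0.8,0],"claw":1},{"angular":[0,0,0],"translation":[0.8,-0.8,0],"claw":1},{"angular":[0,0,0],"translation":[0.8,-0.8,0],"claw":1},{"angular":[0,0,0],"translation":[0.8,-0.8,0],"claw":1},{"angular":[0,0,0],"translation":[0.8,-0.4,0.6],"claw":1},{"angular":[0,0,0],"translation":[0.2,0,0.8],"claw":1},{"angular":[0,0,0],"translation":[0,0,0.8],"claw":1}]'
python3 - <<'E'
from h import *
im=see('top',['ball0_center','bowl','stub0_center','tray'])
cv2.imwrite('pics/end.png',cv2.resize(im[140:240,290:490],(800,400),interpolation=2))
im=see('wrist',['basket_bail','basket_lip']);plan([.43,-.14,.083],90)
E
```

```text
t: 53.83
ee_pos: [0.4284, -0.1464, 0.2293]
orientation: [-0.002, 0.002, 1.0, -0.004]
force: [-0.0, -0.2, -3.3]
opening: 0.099
grasp_force: 60.0
top ball0_center [(0.45, [0.569, -0.012, 0.02])]
top bowl [(0.72, [0.594, -0.015, -0.001])]
top stub0_center [(0.56, [0.647, -0.388, 0.013]), (0.16, [0.43, -0.145, 0.16])]
top tray [(0.59, [0.6, -0.359, -0.0])]
wrist basket_bail [(0.77, [0.432, -0.142, 0.16])]
wrist basket_lip []
t 54.2 yawy 90.2 j7 1.62 rot units [-0.009 -0.003  0.004] shift after rot (units) [0.04 0.14 3.13] before rot [0.03 0.17 3.13]
```

View pics/end.png

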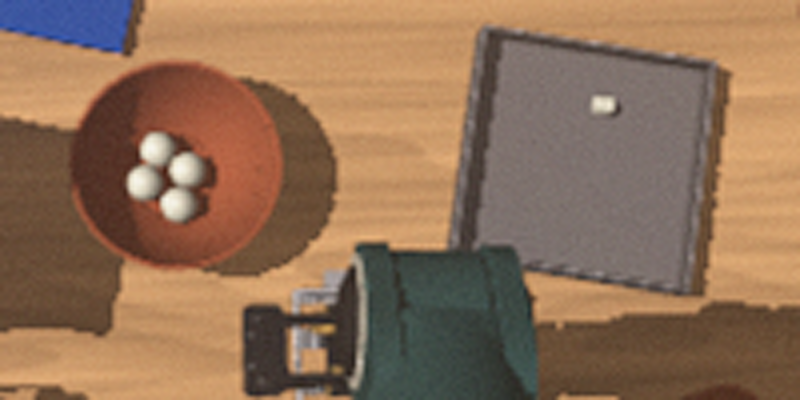

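The picture shows all four balls in the bowl at (165,175) and the stub in the tray at (603,105). I set the basket down.

```bash
python3 -m crank '[{"angular":[0,0,0],"translation":[0,0.1,0.8],"claw":1},{"angular":[0,0,0],"translation":[0,0,0.8],"claw":1},{"angular":[0,0,0],"translation":[0,0,0.7],"claw":1},{"angular":[0,0,0],"translation":[0,0,0.4],"claw":1},{"angular":[0,0,0],"translation":[0,0,0.2],"claw":1},{"angular":[0,0,0],"translation":[0,0,0.2],"claw":1},{"angular":[0,0,0],"translation":[0,0,0.1],"claw":1},{"angular":[0,0,0],"translation":[0,0,0],"claw":1}]'
python3 - <<'E'
from h import *
print(grasp(),observe()['force'])
E
```

```text
t: 54.9
ee_pos: [0.4303, -0.1416, 0.1501]
orientation: [-0.002, -0.002, 1.0, -0.004]
force: [-1.4, 0.5, 2.0]
opening: 0.104
grasp_force: 60.0
[ 0.43004588 -0.14214104  0.08106482] [-1.42151792  0.52822197  2.02310498]
```

```bash
python3 -m crank '[{"angular":[0,0,0],"translation":[0,0,0],"claw":-1},{"angular":[0,0,0],"translation":[0,0,0],"claw":-1},{"angular":[0,0,0],"translation":[0,0,0],"claw":-1},{"angular":[0,0,0],"translation":[0,0,0],"claw":-1},{"angular":[0,0,0],"translation":[0,0,0],"claw":-1},{"angular":[0,0,0],"translation":[0,0,-0.6],"claw":-1},{"angular":[0,0,0],"translation":[0,0,-1],"claw":-1},{"angular":[0,0,0],"translation":[0,0,-1],"claw":-1},{"angular":[0,0,0],"translation":[0,0,-1],"claw":-1},{"angular":[0,0,0],"translation":[0,0,-1],"claw":-1}]' 25
python3 - <<'E'
from h import *
im=see('side',['basket_bail','basket_floor','lid_knob'])
plan([.8015,.0903,.18],77.3)
E
```

```text
t: 55.73
ee_pos: [0.4302, -0.1405, 0.2652]
orientation: [-0.002, -0.002, 1.0, -0.003]
force: [-0.4, -0.1, -0.1]
opening: 0.806
grasp_force: 0.0
side basket_bail [(0.58, [0.431, -0.141, 0.08]), (0.17, [0.43, -0.146, 0.004])]
side basket_floor [(0.81, [0.427, -0.145, 0.003]), (0.68, [0.589, 0.01, 0.023]), (0.39, [0.483, 0.467, -0.001])]
side lid_knob [(0.68, [0.807, 0.089, 0.025])]
t 55.9 yawy 90.2 j7 1.65 rot units [-0.011 -0.004  0.286] shift after rot (units) [-12.45  12.28   0.61] before rot [-14.87   9.21   0.48]
```

```bash
python3 -m crank '[{"angular":[0,0,0.143],"translation":[0,0,0],"claw":-1},{"angular":[0,0,0.143],"translation":[0,0,0],"claw":-1},{"angular":[0,0,0],"translation":[-0.9,0.9,0],"claw":-1},{"angular":[0,0,0],"translation":[-0.9,0.9,0],"claw":-1},{"angular":[0,0,0],"translation":[-0.9,0.9,0],"claw":-1},{"angular":[0,0,0],"translation":[-0.9,0.9,0],"claw":-1},{"angular":[0,0,0],"translation":[-0.9,0.9,0],"claw":-1},{"angular":[0,0,0],"translation":[-0.9,0.9,0],"claw":-1},{"angular":[0,0,0],"translation":[-0.9,0.9,0],"claw":-1},{"angular":[0,0,0],"translation":[-0.9,0.9,0],"claw":-1}]'
python3 -m crank '[{"angular":[0,0,0],"translation":[-0.9,0.9,0],"claw":-1},{"angular":[0,0,0],"translation":[-0.9,0.9,0],"claw":-1},{"angular":[0,0,0],"translation":[-0.9,0.9,0],"claw":-1},{"angular":[0,0,0],"translation":[-0.9,0.9,0],"claw":-1},{"angular":[0,0,0],"translation":[-0.9,0.9,0],"claw":-1},{"angular":[0,0,0],"translation":[-0.7,0.6,0],"claw":-1},{"angular":[0,0,0],"translation":[0,0,0],"claw":-1}]'
python3 - <<'E'
from h import *
im=see('wrist',['lid_knob'])
plan([.8015,.0903,.037],77.3)
E
```

```text
t: 56.77
ee_pos: [0.6459, -0.0037, 0.2595]
orientation: [-0.004, 0.11, 0.994, -0.004]
force: [0.4, -0.1, 0.1]
opening: 0.999
grasp_force: 0.0
t: 57.35
ee_pos: [0.8014, 0.0953, 0.2559]
orientation: [-0.004, 0.109, 0.994, -0.003]
force: [-0.8, 0.8, 0.4]
opening: 1.005
grasp_force: 0.0
wrist lid_knob [(0.94, [0.806, 0.091, 0.034])]
t 57.5 yawy 77.4 j7 0.99 rot units [-0.012 -0.009  0.002] shift after rot (units) [-0.09 -0.05  6.05] before rot [-0.14  0.    6.04]
```

```bash
python3 -m crank '[{"angular":[-0.012,-0.009,0],"translation":[-0.1,-0.05,0.8],"claw":-1},{"angular":[0,0,0],"translation":[0,0,0.9],"claw":-1},{"angular":[0,0,0],"translation":[0,0,0.9],"claw":-1},{"angular":[0,0,0],"translation":[0,0,0.9],"claw":-1},{"angular":[0,0,0],"translation":[0,0,0.9],"claw":-1},{"angular":[0,0,0],"translation":[0,0,0.8],"claw":-1},{"angular":[0,0,0],"translation":[0,0,0.5],"claw":-1},{"angular":[0,0,0],"translation":[0,0,0.3],"claw":-1},{"angular":[0,0,0],"translation":[0,0,0],"claw":0.8},{"angular":[0,0,0],"translation":[0,0,0],"claw":0.8}]' 25
python3 - <<'E'
from h import *
plan([.8015,.0903,.0367],77.3)
E
python3 -m crank '[{"angular":[0,0,0],"translation":[0,0,0],"claw":0.8},{"angular":[0,0,0],"translation":[0,0,0],"claw":0.8},{"angular":[0,0,0],"translation":[0,0,0],"claw":0.8},{"angular":[0,0,0],"translation":[0,0,0],"claw":0.8},{"angular":[0,0,0],"translation":[0,0,0],"claw":0.8},{"angular":[0,0,0],"translation":[0,0,0],"claw":0.8},{"angular":[0,0,0],"translation":[0,0,0],"claw":0.8},{"angular":[0,0,0],"translation":[0,0,0],"claw":0.8},{"angular":[0,0,0],"translation":[0,0,0],"claw":0.8},{"angular":[0,0,0],"translation":[0,0,0],"claw":0.8}]' 25
```

```text
t: 58.28
ee_pos: [0.803, 0.0891, 0.1112]
orientation: [0.002, 0.111, 0.994, 0.001]
force: [0.4, 0.5, -1.2]
opening: 0.878
grasp_force: 0.0
t 58.3 yawy 77.3 j7 0.96 rot units [ 0.002  0.006 -0.   ] shift after rot (units) [0.07 0.03 0.22] before rot [0.07 0.03 0.22]
t: 59.12
ee_pos: [0.8029, 0.0895, 0.1107]
orientation: [0.002, 0.11, 0.994, 0.001]
force: [0.1, 0.2, -0.6]
opening: 0.276
grasp_force: 25.0
```

```bash
python3 -m crank '[{"angular":[0,0,0],"translation":[0,0,-0.4],"claw":0.8},{"angular":[0,0,0],"translation":[0,0,-0.9],"claw":0.8},{"angular":[0,0,0],"translation":[0,0,-1],"claw":0.8},{"angular":[0,0,0],"translation":[0,0,-1],"claw":0.8},{"angular":[0,0,0],"translation":[0,0,-1],"claw":0.8},{"angular":[0,0,0],"translation":[0,0,-1],"claw":0.8},{"angular":[0,0,0],"translation":[0,0,-1],"claw":0.8},{"angular":[0,0,0],"translation":[0,0,-1],"claw":0.8},{"angular":[0,0,0],"translation":[0,0,-1],"claw":0.8},{"angular":[0,0,0],"translation":[0,0,-1],"claw":0.8}]'
python3 -m crank '[{"angular":[0,0,0],"translation":[0.6,0.2,-0.3],"claw":0.8},{"angular":[0,0,0],"translation":[1,0.35,0],"claw":0.8},{"angular":[0,0,0],"translation":[1,0.35,0],"claw":0.8},{"angular":[0,0,0],"translation":[1,0.35,0],"claw":0.8},{"angular":[0,0,0],"translation":[1,0.35,0],"claw":0.8},{"angular":[0,0,0],"translation":[1,0.35,0],"claw":0.8},{"angular":[0,0,0],"translation":[1,0.35,0],"claw":0.8},{"angular":[0,0,0],"translation":[1,0.35,0],"claw":0.8},{"angular":[0,0,0],"translation":[1,0.35,0],"claw":0.8},{"angular":[0,0,0],"translation":[0.8,0.35,0],"claw":0.8}]'
python3 - <<'E'
from h import *
s,r,p=state()
print(s['force'],(r.T@(np.array([.5629,.2537,.2967])-p)/.025).round(2)); plan([.5629,.2537,.2277],77.3)
E
```

```text
t: 59.95
ee_pos: [0.8014, 0.0891, 0.3446]
orientation: [0.002, 0.11, 0.994, 0.0]
force: [0.0, 0.6, -1.2]
opening: 0.274
grasp_force: 25.0
t: 60.78
ee_pos: [0.5888, 0.2234, 0.3503]
orientation: [0.002, 0.11, 0.994, 0.0]
force: [0.6, -0.1, -2.4]
opening: 0.277
grasp_force: 25.0
[ 0.56262877 -0.07532308 -2.41903028] [1.28 0.95 2.14]
t 60.8 yawy 77.4 j7 0.73 rot units [0.001 0.005 0.002] shift after rot (units) [1.28 0.95 2.14] before rot [1.28 0.95 2.14]
```

```bash
python3 -m crank '[{"angular":[0,0,0],"translation":[0.6,0.5,0],"claw":0.8},{"angular":[0,0,0],"translation":[0.5,0.45,0],"claw":0.8},{"angular":[0,0,0],"translation":[0.18,0,0],"claw":0.8},{"angular":[0,0,0],"translation":[0,0,0.6],"claw":0.8},{"angular":[0,0,0],"translation":[0,0,0.4],"claw":0.8},{"angular":[0,0,0],"translation":[0,0,0],"claw":0.8}]'
python3 - <<'E'
from h import *
plan([.5629,.2537,.2277],77.3)
im=see('top',['lid_knob','tank_rim']);im=see('wrist',['tank_rim','lid_knob'])
E
```

```text
t: 61.28
ee_pos: [0.5647, 0.2509, 0.3222]
orientation: [0.0, 0.111, 0.994, -0.001]
force: [0.1, -0.5, -2.2]
opening: 0.272
grasp_force: 25.0
t 61.3 yawy 77.3 j7 0.66 rot units [-0.003  0.001 -0.001] shift after rot (units) [0.09 0.09 1.02] before rot [0.09 0.09 1.02]
top lid_knob [(0.81, [0.562, 0.25, 0.241])]
top tank_rim []
wrist tank_rim []
wrist lid_knob [(0.58, [0.616, -0.002, 0.021]), (0.56, [0.568, 0.252, 0.248]), (0.25, [0.595, -0.013, 0.0])]
```

```bash
python3 -m crank '[{"angular":[0,0,0],"translation":[0.08,0.1,0],"claw":0.8},{"angular":[0,0,0],"translation":[0,0,0.3],"claw":0.8},{"angular":[0,0,0],"translation":[0,0,0.3],"claw":0.8},{"angular":[0,0,0],"translation":[0,0,0.25],"claw":0.8},{"angular":[0,0,0],"translation":[0,0,0.15],"claw":0.8},{"angular":[0,0,0],"translation":[0,0,0.05],"claw":0.8},{"angular":[0,0,0],"translation":[0,0,0],"claw":0.8}]'
python3 - <<'E'
from h import *
plan([.5629,.2537,.2277],77.3);print(observe()['force'])
E
```

```text
t: 62.17
ee_pos: [0.5637, 0.2555, 0.2978]
orientation: [0.002, 0.11, 0.994, 0.0]
force: [-0.3, -0.2, -2.3]
opening: 0.279
grasp_force: 25.0
t 62.2 yawy 77.3 j7 0.64 rot units [0.001 0.004 0.   ] shift after rot (units) [ 0.01 -0.08  0.04] before rot [ 0.01 -0.08  0.04]
[-0.25828361 -0.18962523 -2.26830755]
```

```bash
python3 -m crank '[{"angular":[0,0,0],"translation":[0,-0.05,0.06],"claw":0.8},{"angular":[0,0,0],"translation":[0,0,0.04],"claw":0.8},{"angular":[0,0,0],"translation":[0,0,0],"claw":-1},{"angular":[0,0,0],"translation":[0,0,0],"claw":-1},{"angular":[0,0,0],"translation":[0,0,0],"claw":-1},{"angular":[0,0,0],"translation":[0,0,0],"claw":-1},{"angular":[0,0,0],"translation":[0,0,0],"claw":-1},{"angular":[0,0,0],"translation":[0,0,-0.7],"claw":-1},{"angular":[0,0,0],"translation":[0,0,-1],"claw":-1},{"angular":[0,0,0],"translation":[0,0,-1],"claw":-1}]'
python3 -m crank '[{"angular":[0,0,0],"translation":[-0.5,-0.5,-1],"claw":-1},{"angular":[0,0,0],"translation":[-0.5,-1,-0.5],"claw":-1},{"angular":[0,0,0],"translation":[-0.5,-1,0],"claw":-1},{"angular":[0,0,0],"translation":[-0.5,-1,0],"claw":-1},{"angular":[0,0,0],"translation":[-0.5,-1,0],"claw":-1},{"angular":[0,0,0],"translation":[-0.5,-1,0],"claw":-1},{"angular":[0,0,0],"translation":[0,0,0],"claw":-1}]'
python3 - <<'E'
from h import *
im=see('top',['lid_knob','rod_grip','bowl','tray','basket_bail','jar','cup','ball0_center','stub0_center']);cv2.imwrite('pics/fin_top.png',im)
im=see('side',['lid_knob','rod_grip','bowl','tray','basket_bail','basket_floor','jar','cup'])
t=cv2.imread('pics/fin_top.png');hsv=cv2.cvtColor(t,cv2.COLOR_BGR2HSV);m=cv2.inRange(hsv,(105,150,60),(130,255,255));m[:, :205]=0;m[225:]=0
c=max(cv2.findContours(m,0,2)[0],key=cv2.contourArea);bx=cv2.boxPoints(cv2.minAreaRect(c));print(unproj('top',bx,.2).round(3))
E
```

```text
t: 63.0
ee_pos: [0.563, 0.2542, 0.3637]
orientation: [0.001, 0.11, 0.994, 0.0]
force: [0.2, -0.4, 0.7]
opening: 0.834
grasp_force: 0.0
t: 63.58
ee_pos: [0.6079, 0.0965, 0.4007]
orientation: [0.003, 0.115, 0.993, -0.001]
force: [0.1, -0.8, -0.8]
opening: 1.002
grasp_force: 0.0
top lid_knob [(0.86, [0.56, 0.254, 0.214])]
top rod_grip [(0.77, [0.4, 0.319, 0.13]), (0.64, [0.386, 0.193, 0.168]), (0.59, [0.595, -0.015, 0.002])]
top bowl [(0.95, [0.595, -0.015, 0.002]), (0.45, [0.599, -0.36, 0.001]), (0.31, [0.378, 0.422, -0.001])]
top tray [(0.57, [0.598, -0.359, -0.004])]
top basket_bail [(0.59, [0.595, -0.014, -0.001]), (0.58, [0.428, -0.142, 0.082])]
top jar [(0.69, [0.478, 0.469, 0.001])]
top cup [(0.95, [0.366, -0.443, -0.004])]
top ball0_center [(0.51, [0.567, -0.014, 0.019]), (0.38, [0.432, -0.142, 0.08])]
top stub0_center [(0.45, [0.645, -0.387, 0.013])]
side lid_knob [(0.7, [0.57, 0.256, 0.214])]
side rod_grip [(0.64, [0.364, -0.444, -0.001]), (0.62, [0.4, 0.317, 0.124]), (0.53, [0.387, 0.192, 0.169]), (0.53, [0.358, 0.04, 0.124])]
side bowl [(0.89, [0.594, -0.013, -0.002]), (0.23, [0.387, 0.19, 0.045])]
side tray [(0.89, [0.593, -0.363, -0.003])]
side basket_bail [(0.88, [0.432, -0.144, 0.083]), (0.62, [0.431, -0.219, 0.024])]
side basket_floor [(0.77, [0.429, -0.144, 0.006])]
side jar [(0.93, [0.485, 0.467, 0.001]), (0.33, [0.387, 0.192, 0.17])]
side cup [(0.81, [0.361, -0.442, -0.001])]
[[0.5   0.352 0.2  ]
 [0.665 0.316 0.2  ]
 [0.622 0.153 0.2  ]
 [0.458 0.192 0.2  ]]
```

Everything reads home: the lid outline matches the one at the start, and the knob is at z = 0.214. I hand the job in.

Run:
```python
from rig import job
print(job.finish_job())
```

```text
the job is handed in; nothing more can be done
None
```

The job is handed in at about 64 s of the 192 s allowed, with no verdict returned; the last camera readings show four balls in the bowl, the one small cylinder I found in the tray, the empty basket on the bench, the rod in its holder, the lid on the tank, and the jar and cup where they started.

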